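# Seat a polishing spindle in its fork stand

### The arm

A 6-joint arm with a two-finger parallel gripper is mounted at the origin on the work surface. World frame = base frame: x ahead of the robot, y to its left, z up, the work surface at z = 0. Lengths are in m, angles in rad, forces in N, time in s.
With the tool pointing down it reaches from about 0.25 to 0.725 m from the base axis. Payload 4 kg.
Tool frame: the origin (TCP) lies at the very end of the fingers, on their centre line; the grasp point (between the pads) lies 19 mm behind it (arm.grip_depth is the distance from the TCP to the grasp point, in m); z points along the fingers, y is the direction in which the jaws open and shut (so a half turn about z gives the same grasp; the last joint's range is limited). The gripper opens to 85 mm and grips with 20 to 120 N. Pads are 22 mm wide; open, the fingers measure 114 mm over their backs; the gripper's body (76 mm by 85 mm) begins 54 mm behind the grasp point. The pads swing forward as they close: fully open they stand 13 mm farther back than shut.
Start: joints at [1.34, 0.241, 0.005, 1.335, 0, 1.571], TCP at [0.114, 0.487, 0.231] pointing down, gripper open.
Joint ranges: [-2.72, 2.72], [-1.05, 1.87], [-1.09, 1.28], [-1.99, 2.15], [-1.42, 1.44], [-3.14, 3.14]. Speed limits (rad/s): [2.79, 2.79, 3.14, 3.14, 3.14, 3.14].

### API

Orientations are given as a unit quaternion [w, x, y, z].
In Python, from cell import arm gives the robot as it stands.
- The arm moves only by the shell command python3 -m crank 'ROWS' [OPENING] [FORCE]. ROWS is JSON, a list of rows, each a list of 2 entries, a list of its own where there are three numbers: the shift along the tool's x, y, z in m, then the turn, a rotation vector about the tool's x, y, z in degrees. In form: [[[tx, ty, tz], [ax, ay, az]], ...]. A call has 1 to 12 rows; each row is the pose to reach, as a shift and turn from the pose commanded when the call began, along the tool's axes at that moment; what a row does not reach only later rows make up. A row lasts 1/10 s, in which the tool goes at most 50 mm and 8.59 degrees, less where a joint would pass 70% of its speed; a pose out of reach is approached as far as the arm can. A call with a gripper value outside its range is refused whole. OPENING is the closure, from -1 (fully open) to 1 (shut), set as the call begins (- or left out, the last holds). The fingers move at their own pace and stop on an object; FORCE is the grip in N (left out, the last holds). Time passes only in rows, so rows that repeat a pose let the fingers close. It gives the time, the measured TCP pose, the force and the opening at its end, in the units of the state.
- arm.sense(): the state, without advancing time (a new reading comes with each control period).
- arm.camera(name): name is "side" or "top"; returns a dict with "color" (480x640x3 uint8, blue, green, red), "intrinsics" (3x3 intrinsics, pixels), "extrinsics" (4x4, takes a point from camera to world coordinates). Camera axes: x right, y up, looking along -z (the intrinsics and any distortion apply to the point x, -y, -z); pixel columns grow to the right and rows downward; lengths in m; the calibration is good to about 2 mm. A picture is of the moment at which its call begins. There is no depth.
- arm.close_job(): hands the job in, once; it reports no verdict.
The state is a dict: "time": time; "joint_positions": joint angles; "joint_velocities": joint speeds; "joint_torque": joint torques, N m; "position": TCP position; "tool_rot": TCP orientation; "ft_force": force on the tool from outside, world axes, zero at the start; "wrist_torque": the same for the moment, N m; "finger_gap": finger opening in m.
Only numpy, scipy, OpenCV 4.12 (cv2) and the standard library are available. Lean on these libraries where they do the work, as an engineer would, in place of code of your own. Each camera call takes 0.05 s, during which the arm holds its last target.

### The job

Lift the polishing spindle out of its wooden cradle, lower it into the two open slots of the metal stand until its bearing blocks rest on the slot ledges, then slide it back under the lips until both blocks drop fully home into the pockets at the back, lying level. Keep hold of it until it is home, then let go. Do it by feel and gently: the stand's bearings must never be loaded with more than about 20 N, and as its parts are rigid even a touch at 10 mm/s jolts it harder than that. Leave the dish, the jar and the hammer where they are.

Things in the scene. Friction and masses are not known exactly. Their poses are not given: they have to be found in the camera images.
- spindle: Polishing spindle, 0.2-0.36 kg. From its middle outwards, each side alike: round aluminium grip collar (diameter 24, 40 long in all), grey felt wheel (diameter 44; 32 to 48 from the middle), square steel bearing block (12 x 12; 50 to 82 from the middle; flats level). Origin: centre of the collar; y along the shaft. Fits either way round. Grip the collar from above, closing across the shaft.
- cradle: Fixed pale wooden cradle, base 70 x 150 x 12, with notched posts at y = -62 and +62 (14 thick, top 54 up; notch 15 wide, floor 40 up). The spindle's blocks start in it, axis 46 above the bench, along the cradle's y axis. Origin at the centre of the underside; z up.
- stand: Fixed stand: grey base 110 x 190 x 12 with two alike upright aluminium fork plates at y = -62 and +62 (12 thick; x -33.5 to +33), each with a slot open at the top. Origin: centre of the underside; z up; x is the way the slots lead back. Both plates are clamped at one height that differs each time and is not measured: slot ledges 48 to 72 above the bench, plate tops 26 above the ledges.
- entry (a point): Point of the stand midway between the plates at the slots' vertical entry (stand x = -14), 60 above the bench: the MEAN ledge height, the true one is up to 12 higher or lower. Axes as the stand. The entry is 15 wide in x (flared to 25 over the top 5) and ends on a level rigid ledge. From it a passage 13.5 high leads back (+x) under a lip 12.5 thick that starts at stand x = -6.5.
- pocket (a point): Point of the stand midway between the plates at the pockets (stand x = +14), 60 above the bench: mean ledge height again. Axes as the stand. The ledge ends at stand x = +7 in a pocket 3 deep and 14 wide with a rigid back wall at x = +21. Fully home, the shaft axis lies over this point (+-1) and 3 above the true ledge height. No springs anywhere.
- dish: White ceramic bowl, 90 wide, 45 high, loose; origin at the centre of its underside. Bystander.
- jar: Small amber glass jar, 50 wide, 60 high, loose; origin at the centre of its underside. Bystander.
- hammer: Bench hammer, 220 long, lying loose along its x axis. Bystander.
Not all that is in view belongs to the job. Of the things shaped like the stand, the grey one is meant.

How it is judged:
By the outcome, as a careful person would: the job done as asked, in the order asked, and still so for the second after the job is handed in, with the robot touching nothing.
It also fails if it takes over 58 s, if anything falls off the work surface, if the arm or the gripper's body presses on something with over 40 N, if the wrist force passes 120 N, or if a joint passes its speed limit or range.

## Working session

There is one attempt and no reset: what is moved stays moved. The work goes in short steps, Python scripts to look and compute and a shell command to move; the robot and the scene stay as the last step left them, time stands still between calls to the robot, and variables do not carry over. Pictures are saved under pics/ and viewed, and the job is handed in when it is done.

```bash
ls; mkdir -p pics
python3 - <<'E'
from cell import arm
import cv2,numpy as np
s=arm.sense()
for k,v in s.items(): print(k,v)
for n in("side","top"):
    c=arm.camera(n); cv2.imwrite(f"pics/{n}0.png",c["color"]); print(n,c["intrinsics"],c["extrinsics"],[k for k in c])
    np.savez(f"{n}_cal.npz",K=c["intrinsics"],E=c["extrinsics"])
E
```

```text
pics
time 0.0
joint_positions [1.34003363e+00 2.41442746e-01 3.71754129e-03 1.33520215e+00
 1.45685084e-05 1.57078964e+00]
joint_velocities [-2.15106695e-03 -1.15282045e-03  7.20856559e-04  1.18985627e-03
  6.13614488e-04 -2.24376053e-05]
joint_torque [ 5.49267418e-05 -3.72320116e+01  2.52405882e+01  1.70869497e-02
  7.97541225e-05 -2.93271881e-06]
position [0.11421006 0.48612711 0.23039555]
tool_rot [-1.29907257e-04  1.15122130e-01  9.93350774e-01 -1.05759088e-03]
ft_force [0.14572481 0.42925164 0.12115027]
wrist_torque [ 0.00141716 -0.02947477 -0.00287176]
finger_gap 0.08517296927424463
side [[587.76911669   0.         325.24676755]
 [  0.         587.76911669 240.04261874]
 [  0.           0.           1.        ]] [[ 0.92482179  0.23590532 -0.29841807  0.11647577]
 [-0.38025346  0.55148446 -0.74247707 -0.83596775]
 [-0.01058136  0.80013347  0.59972866  0.81288805]
 [ 0.          0.          0.          1.        ]] ['color', 'intrinsics', 'extrinsics']
top [[607.75990245   0.         308.52975349]
 [  0.         607.75990245 240.48989651]
 [  0.           0.           1.        ]] [[-9.50882462e-04  9.98308737e-01 -5.81271126e-02  4.35934072e-01]
 [-9.99963692e-01 -1.44147526e-03 -8.39865226e-03  6.72781603e-02]
 [-8.46823673e-03  5.81170160e-02  9.98273861e-01  1.27365430e+00]
 [ 0.00000000e+00  0.00000000e+00  0.00000000e+00  1.00000000e+00]] ['color', 'intrinsics', 'extrinsics']
```

View pics/side0.png

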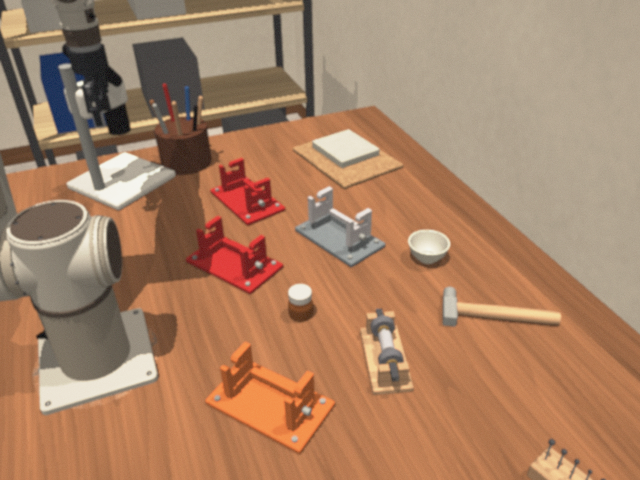

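View pics/top0.png

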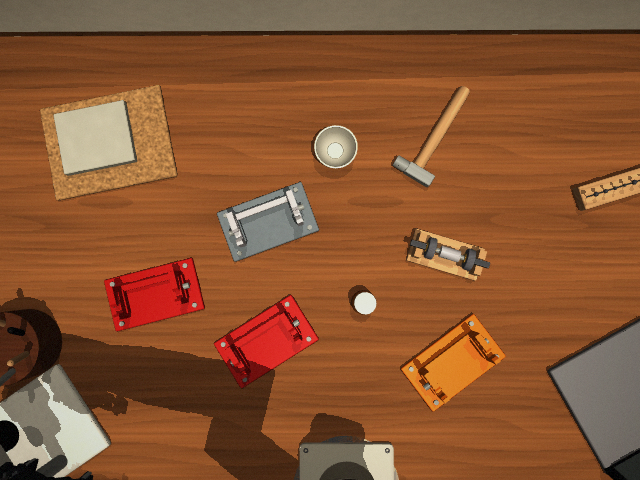

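Stand-shaped things in the top view are at (155,294) red, (266,340) red, (452,361) orange and (268,221) grey, so the grey one is the target. Spindle candidates are the wooden cradle at (448,253) and the pin rack at (608,190). The cradle holding the collar and felt wheels is the right one. I'll check both choices in close crops.

Run:
```python
import cv2,numpy as np
t=cv2.imread("pics/top0.png"); s=cv2.imread("pics/side0.png")
def crop(im,x,y,w,h,f): return cv2.resize(im[y:y+h,x:x+w],None,fx=f,fy=f,interpolation=cv2.INTER_CUBIC)
cv2.imwrite("pics/c1.png",crop(t,210,175,115,90,6.5))
cv2.imwrite("pics/c2.png",crop(t,398,215,100,75,7))
cv2.imwrite("pics/c3.png",crop(s,290,180,100,85,7))
cv2.imwrite("pics/c4.png",crop(s,350,300,70,100,6))
```

```text
(no output)
```

View pics/c1.png

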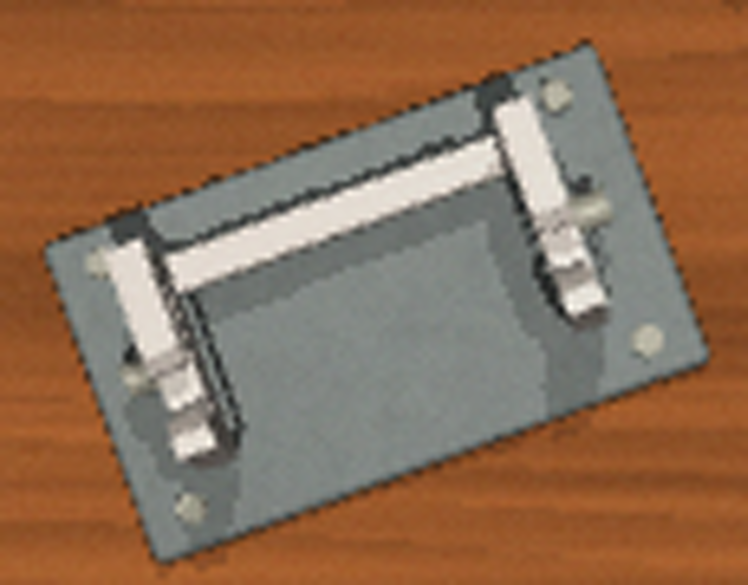

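View pics/c2.png

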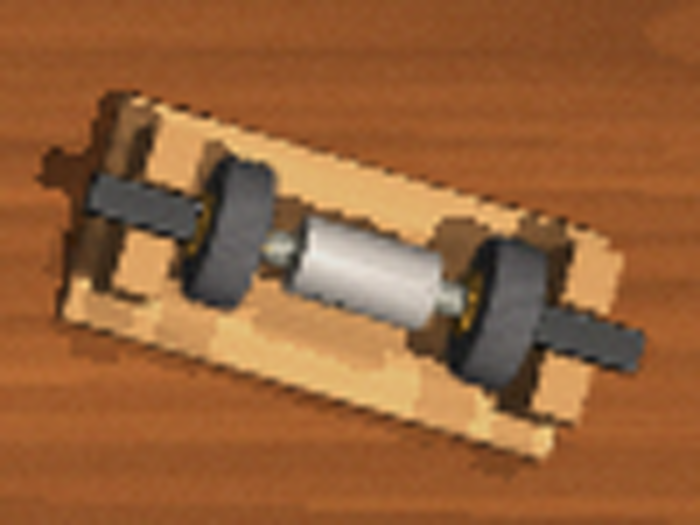

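View pics/c3.png

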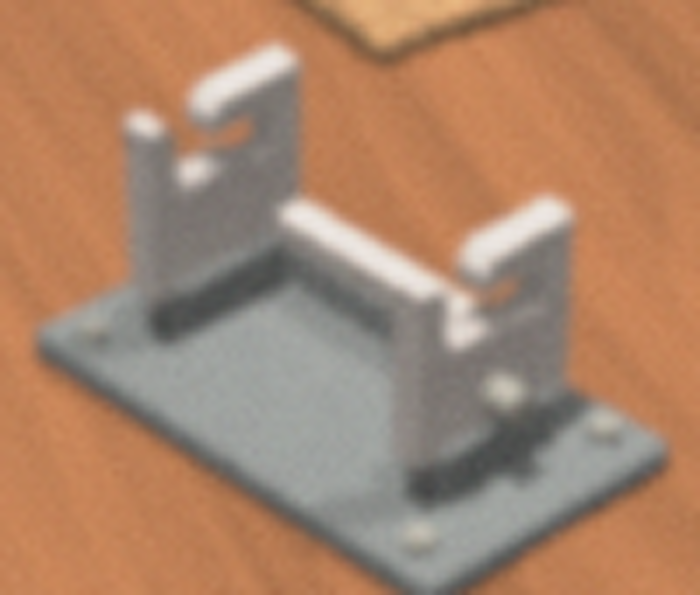

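View pics/c4.png

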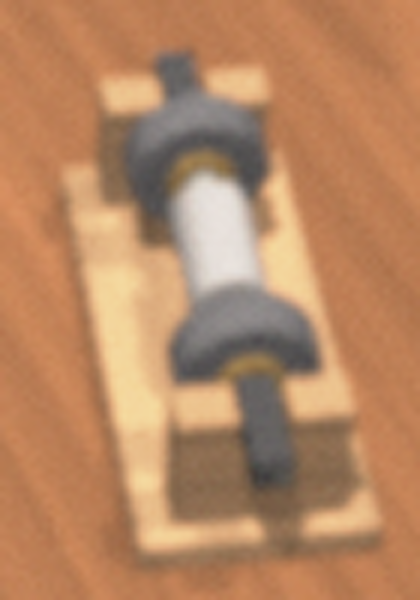

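Confirmed. Crop 1 shows the grey stand with its slot mouths facing the robot (down-image) and the lips at the up-image end. Crop 2 shows the spindle in the pale cradle, with the collar centred at about (450,254). Next I'll fit the poses from corner pixels in both views.

```bash
cat > h.py <<'E'
import numpy as np
from scipy.optimize import least_squares
C={n:np.load(f"{n}_cal.npz") for n in("top","side")}
def proj(n,P):
    E=C[n]["E"];K=C[n]["K"]
    p=(np.asarray(P)-E[:3,3])@E[:3,:3]
    return np.stack([K[0,2]+K[0,0]*p[:,0]/-p[:,2],K[1,2]+K[1,1]*-p[:,1]/-p[:,2]],1)
def un(c,f,o): return (np.array(c)+.5)/f-.5+np.array(o)
def place(q,L):
    c,s=np.cos(q[2]),np.sin(q[2]);L=np.asarray(L)
    return np.stack([q[0]+c*L[:,0]-s*L[:,1],q[1]+s*L[:,0]+c*L[:,1],L[:,2]],1)
E
python3 - <<'E'
from h import *
m=1e-3
# stand: (local, flag top, pix)
T=[((55,-95,12),0,(590,42)),((55,95,12),0,(45,243)),((-55,95,12),0,(162,562)),((-55,-95,12),0,(708,357)),
((33,68,26),1,(105,245)),((33,56,26),1,(140,238)),((-33.5,68,26),1,(180,462)),((-33.5,56,26),1,(217,445)),
((33,-56,26),1,(493,105)),((33,-68,26),1,(530,95)),((-33.5,-56,26),1,(573,322)),((-33.5,-68,26),1,(607,303))]
S=[((-55,95,12),0,(40,335)),((-55,-95,12),0,(430,580)),((55,-95,12),0,(665,445)),
((33,-68,26),1,(572,210)),((33,56,26),1,(298,55)),((-33.5,56,26),1,(165,130)),((-33.5,68,26),1,(127,118)),((-33.5,-56,26),1,(395,285)),((-33.5,-68,26),1,(440,300))]
def res(q):
    r=[]
    for n,L,f,o in(("top",T,6.5,(210,175)),("side",S,7,(290,180))):
        loc=np.array([l[0] for l in L],float)*m; loc[:,2]+=[q[3]*l[1] for l in L]
        d=(4 if n=="top" else 6)
        pp=proj(n,place(q,loc))+(0 if n=="top" else q[4:6])
        r.append(pp-un([l[2] for l in L],f,o))
    return np.concatenate([x.ravel() for x in r]+[np.array(q[4:6])*1.0])
q=least_squares(res,[.47,.13,.3,.06,0,0]); print("stand",q.x.round(4),"yawdeg",np.degrees(q.x[2])); print(q.fun.round(1))
# spindle
T=[((-6,82,52),(88,208)),((6,82,52),(93,172)),((6,-82,52),(645,330)),((-6,-82,52),(638,370)),
((12,20,46),(308,215)),((-12,20,46),(290,288)),((12,-20,46),(440,250)),((-12,-20,46),(420,328)),((35,75,12),(115,92)),((-35,75,12),(65,310)),((35,-75,12),(625,255)),((-35,-75,12),(550,450))]
loc=np.array([l[0] for l in T])*m; px=un([l[1] for l in T],7,(398,215))
q=least_squares(lambda q:(proj("top",place(q,loc))-px).ravel(),[.42,-.16,-.3]); print("spindle",q.x.round(4),np.degrees(q.x[2]));print(q.fun.round(1))
q=least_squares(lambda q:(proj("top",place(q,loc[:8]))-px[:8]).ravel(),[.42,-.16,-.3]); print("spindle only",q.x.round(4),np.degrees(q.x[2]))
print(proj("side",place(q.x,np.array([[0,20,58],[0,-20,58],[0,82,46],[0,-82,46]])*m)))
E
```

```text
stand [ 0.5505  0.1632  0.3535  0.0721  1.0923 -0.14  ] yawdeg 20.25147546181506
[ 0.8 -0.5 -0.7  0.1 -0.8  0.4  1.   0.2 -0.1  0.9  0.3 -0.2 -0.  -0.5
  0.1 -0.  -0.   0.3  0.1 -0.2 -0.5 -1.1  0.1 -0.4 -0.9 -0.9  0.3  1.4
  1.5 -0.5  0.8  0.2  0.9  0.5 -1.8  0.6  0.1  0.2  0.2 -0.8 -2.2 -0.5
  1.1 -0.1]
spindle [ 0.4812 -0.2066 -0.2918] -16.716976506073348
[-0.2  0.1  0.8 -0.5  0.6  0.3  0.   0.3 -0.  -0.5 -0.7  0.4  0.2  0.1
 -0.2  0.4  1.7 -0.3 -0.6  0.8 -1.6 -2.9 -0.   1.6]
spindle only [ 0.4813 -0.2065 -0.2843] -16.289442817881785
[[383.70669019 329.41495775]
 [387.99535232 346.0458417 ]
 [377.27871728 310.24618759]
 [394.76141341 378.81644839]]
```

```bash
cat >> h.py <<'E'
from scipy.spatial.transform import Rotation as R
def rot(q): return R.from_quat([q[1],q[2],q[3],q[0]])
def down(yaw): # tool y at world angle yaw, z down
    y=np.array([np.cos(yaw),np.sin(yaw),0]);z=np.array([0,0,-1.]);x=np.cross(y,z)
    return R.from_matrix(np.stack([x,y,z],1))
def delta(s,pos,yaw):
    r0=rot(s["tool_rot"]);d=r0.inv().apply(np.array(pos)-s["position"])
    return (d*1e3).round(2),(r0.inv()*down(yaw)).as_rotvec(degrees=True).round(2)
E
python3 - <<'E'
from h import *
from cell import arm
print(arm.grip_depth)
s=arm.sense()
print(delta(s,[.4813,-.2065,.13],np.radians(-16.3)))
# bar
q=[.5505,.1632,.3535]
for nm,t,sd in(("frontL",(175,292),(280,212)),("frontR",(500,170),(420,300)),("backL",(163,250),(305,200)),("backR",(490,140),(440,285))):
  for y in [(56 if nm[-1]=="L" else -56)]:
    f=lambda v:np.concatenate([(proj("top",place(q,[[v[0],y/1e3,v[1]]]))-un(t,6.5,(210,175))).ravel(),(proj("side",place(q,[[v[0],y/1e3,v[1]]]))+[1.09,-.14]-un(sd,7,(290,180))).ravel()])
    r=least_squares(f,[.02,.04]);print(nm,r.x.round(4),r.fun.round(1))
E
```

```text
0.0187
(array([-515.75, -590.23,  101.61]), array([-8.000e-02,  9.000e-02,  9.308e+01]))
frontL [0.0213 0.043 ] [ 0.5 -0.2 -0.1 -0.1]
frontR [0.0052 0.0738] [ 4.3  5.1  9.3 -0.7]
backL [0.0344 0.0418] [ 0.2  0.2  0.4 -0.1]
backR [0.0146 0.0751] [ 4.2  5.2  9.5 -0.8]
```

```bash
python3 -m crank '[[[-0.008,-0.009,0.002],[0,0,1.4]],[[-0.026,-0.03,0.005],[0,0,4.7]],[[-0.052,-0.059,0.01],[0,0,9.3]],[[-0.08,-0.091,0.015],[0,0,14.5]],[[-0.11,-0.126,0.02],[0,0,20]],[[-0.141,-0.161,0.02],[0,0,25.5]],[[-0.172,-0.197,0.02],[0,0,31]],[[-0.203,-0.232,0.02],[0,0,36.6]],[[-0.234,-0.268,0.02],[0,0,42]],[[-0.265,-0.303,0.02],[0,0,48]],[[-0.296,-0.339,0.02],[0,0,53.5]],[[-0.327,-0.374,0.02],[0,0,59]]]' -1 25
python3 - <<'E'
from h import *
from cell import arm
print(delta(arm.sense(),[.4813,-.2065,.12],np.radians(-16.3)))
E
```

```text
time: 1.3
position: [0.3468, 0.0454, 0.2113]
tool_rot: [0.0, 0.592, 0.806, 0.0]
ft_force: [0.9, 0.7, 0.6]
finger_gap: 0.0855
(array([-280.63,   52.64,   91.32]), array([3.000e-02, 0.000e+00, 3.376e+01]))
```

```bash
python3 -m crank '[[[-0.045,0.008,0.014],[0,0,5.4]],[[-0.09,0.017,0.029],[0,0,10.8]],[[-0.135,0.025,0.044],[0,0,16.2]],[[-0.18,0.034,0.058],[0,0,21.6]],[[-0.22,0.041,0.071],[0,0,26.5]],[[-0.25,0.047,0.081],[0,0,30]],[[-0.27,0.051,0.088],[0,0,32.5]],[[-0.279,0.053,0.091],[0,0,33.7]],[[-0.279,0.053,0.091],[0,0,33.7]]]'
python3 - <<'E'
from h import *
from cell import arm
import cv2
s=arm.sense();print(s["position"],delta(s,[.4813,-.2065,.027],np.radians(-16.3)))
c=arm.camera("top")["color"];cv2.imwrite("pics/t1.png",cv2.resize(c[195:315,370:530],None,fx=5,fy=5,interpolation=cv2.INTER_CUBIC))
c=arm.camera("side")["color"];cv2.imwrite("pics/s1.png",cv2.resize(c[250:410,310:450],None,fx=3.75,fy=3.75,interpolation=cv2.INTER_CUBIC))
E
```

```text
time: 2.2
position: [0.4821, -0.2023, 0.1196]
tool_rot: [-0.001, 0.799, 0.602, -0.0]
ft_force: [-0.6, -0.2, 0.5]
finger_gap: 0.085
[ 0.48207061 -0.20227841  0.11955172] (array([-4.29,  0.58, 92.55]), array([-0.09, -0.01,  0.28]))
```

View pics/t1.png

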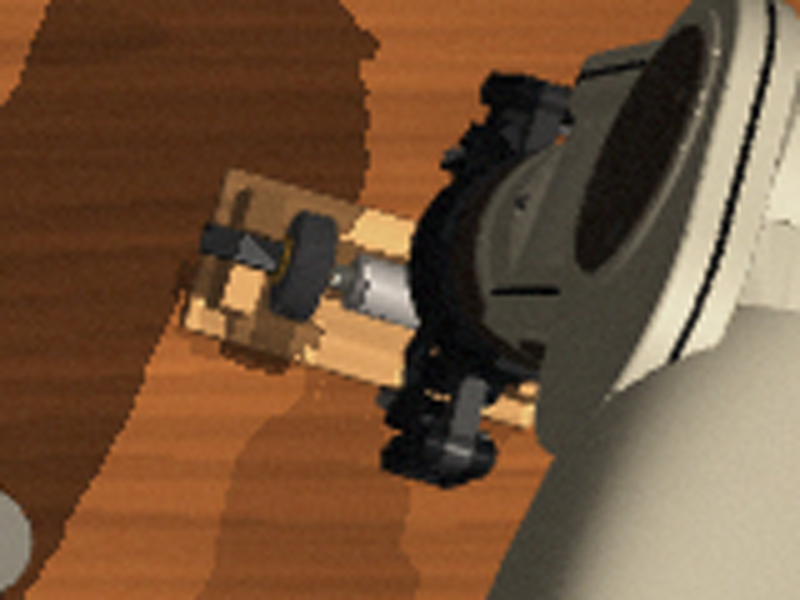

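View pics/s1.png

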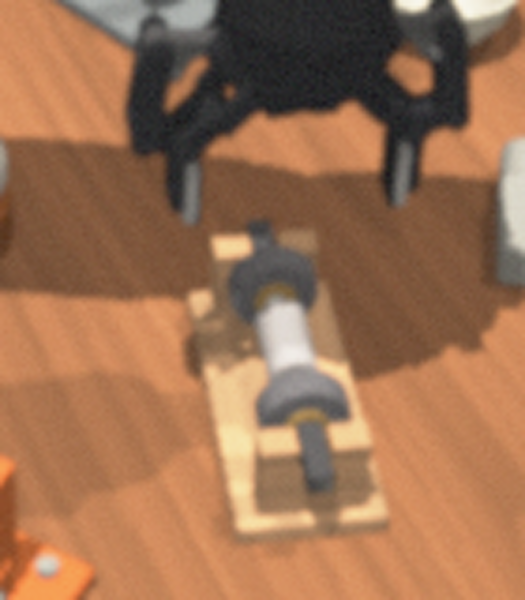

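```bash
python3 -m crank '[[[-0.002,0,0.01],[0,0,0.1]],[[-0.004,0.0005,0.03],[0,0,0.3]],[[-0.0043,0.0005,0.05],[0,0,0.3]],[[-0.0043,0.0005,0.067],[0,0,0.3]],[[-0.0043,0.0005,0.08],[0,0,0.3]],[[-0.0043,0.0005,0.089],[0,0,0.3]],[[-0.0043,0.0005,0.092],[0,0,0.3]],[[-0.0043,0.0005,0.092],[0,0,0.3]],[[-0.0043,0.0005,0.092],[0,0,0.3]]]'
python3 - <<'E'
from h import *
from cell import arm
s=arm.sense();print(s["position"],delta(s,[.4813,-.2065,.027],np.radians(-16.3)),s["ft_force"])
E
```

```text
time: 3.2
position: [0.4826, -0.206, 0.029]
tool_rot: [0.001, 0.8, 0.6, 0.0]
ft_force: [0.1, -0.0, 0.7]
finger_gap: 0.0852
[ 0.48260146 -0.20597842  0.02898265] (array([-0.86, -1.11,  1.98]), array([0.07, 0.01, 0.09])) [ 0.12018872 -0.01065603  0.72025277]
```

```bash
python3 -m crank '[[[-0.0005,-0.001,0.002],[0,0,0]],[[-0.0005,-0.001,0.002],[0,0,0]],[[-0.0005,-0.001,0.002],[0,0,0]],[[-0.0005,-0.001,0.002],[0,0,0]],[[-0.0005,-0.001,0.002],[0,0,0]],[[-0.0005,-0.001,0.002],[0,0,0]],[[-0.0005,-0.001,0.002],[0,0,0]],[[-0.0005,-0.001,0.002],[0,0,0]]]' 1 30
python3 - <<'E'
from cell import arm
s=arm.sense();print(s["ft_force"],s["wrist_torque"],s["finger_gap"])
E
```

```text
time: 4.0
position: [0.4813, -0.2063, 0.0266]
tool_rot: [0.0, 0.8, 0.6, 0.0]
ft_force: [-0.4, 1.0, 2.7]
finger_gap: 0.023
[-0.40312041  0.98564054  2.71592729] [ 0.01290011  0.07964822 -0.07172527] 0.023033966639362004
```

```bash
python3 -m crank '[[[0,0,-0.002],[0,0,0]],[[0,0,-0.006],[0,0,0]],[[0,0,-0.014],[0,0,0]],[[0,0,-0.028],[0,0,0]],[[0,0,-0.045],[0,0,0]],[[0,0,-0.063],[0,0,0]],[[0,0,-0.08],[0,0,0]],[[0,0,-0.095],[0,0,0]],[[0,0,-0.105],[0,0,0]],[[0,0,-0.11],[0,0,0]],[[0,0,-0.11],[0,0,0]]]'
python3 - <<'E'
from h import *
from cell import arm
import cv2
s=arm.sense();print(s["position"],s["ft_force"],s["wrist_torque"],s["finger_gap"])
q=[.5505,.1632,.3535]
e=place(q,[[-.014,0,.145]])[0];print(e,delta(s,e,.3535))
c=arm.camera("side")["color"];cv2.imwrite("pics/s2.png",cv2.resize(c[210:410,290:470],None,fx=3,fy=3,interpolation=cv2.INTER_CUBIC))
E
```

```text
time: 5.1
position: [0.481, -0.2061, 0.1368]
tool_rot: [0.0, 0.8, 0.6, 0.0]
ft_force: [-0.4, -0.1, -2.2]
finger_gap: 0.0228
[ 0.48104496 -0.20612885  0.13677546] [-0.42265946 -0.14294533 -2.24520348] [ 0.0242501  -0.01394508 -0.00687628] 0.022773098783761006
[0.53736566 0.15835343 0.145     ] (array([365.71, -47.71,  -8.28]), array([ 3.000e-02,  1.000e-02, -3.647e+01]))
```

View pics/s2.png

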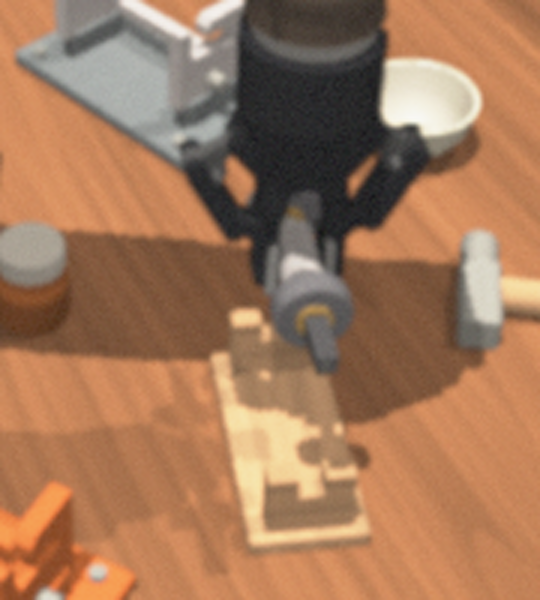

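```bash
python3 -m crank '[[[0.006,-0.001,-0.001],[0,0,-0.6]],[[0.024,-0.003,-0.003],[0,0,-2.4]],[[0.054,-0.007,-0.006],[0,0,-5.4]],[[0.094,-0.012,-0.008],[0,0,-9.4]],[[0.14,-0.018,-0.008],[0,0,-14]],[[0.187,-0.024,-0.008],[0,0,-18.7]],[[0.233,-0.03,-0.008],[0,0,-23.3]],[[0.277,-0.036,-0.008],[0,0,-27.7]],[[0.314,-0.041,-0.008],[0,0,-31.4]],[[0.342,-0.045,-0.008],[0,0,-34.2]],[[0.359,-0.047,-0.008],[0,0,-35.9]],[[0.3657,-0.0477,-0.008],[0,0,-36.5]]]'
python3 -m crank '[[[0,0,0],[0,0,0]],[[0,0,0],[0,0,0]]]'
python3 - <<'E'
from h import *
from cell import arm
import cv2
s=arm.sense();print(s["position"],s["ft_force"],s["wrist_torque"],s["finger_gap"])
q=[.5505,.1632,.3535]
e=place(q,[[-.014,0,.120]])[0];print(e,delta(s,e,.3535))
for n,b in(("side",(150,280,270,420)),("top",(160,280,190,350))):
  c=arm.camera(n)["color"];cv2.imwrite(f"pics/{n}3.png",cv2.resize(c[b[0]:b[1],b[2]:b[3]],None,fx=5,fy=5 if n=="side" else 5,interpolation=cv2.INTER_CUBIC))
E
```

```text
time: 6.35
position: [0.5369, 0.1599, 0.1435]
tool_rot: [-0.0, 0.57, 0.821, -0.001]
ft_force: [-0.5, -0.4, -2.2]
finger_gap: 0.0231
time: 6.55
position: [0.5371, 0.1571, 0.144]
tool_rot: [-0.0, 0.572, 0.82, -0.001]
ft_force: [-0.5, -0.0, -1.5]
finger_gap: 0.0228
[0.53708197 0.15712505 0.14403107] [-0.47505491 -0.04460441 -1.54167833] [ 0.00176869  0.00245489 -0.00316861] 0.02283615968360433
[0.53736566 0.15835343 0.12      ] (array([ 1.07,  0.72, 24.03]), array([-0.06,  0.03, -0.07]))
```

View pics/side3.png

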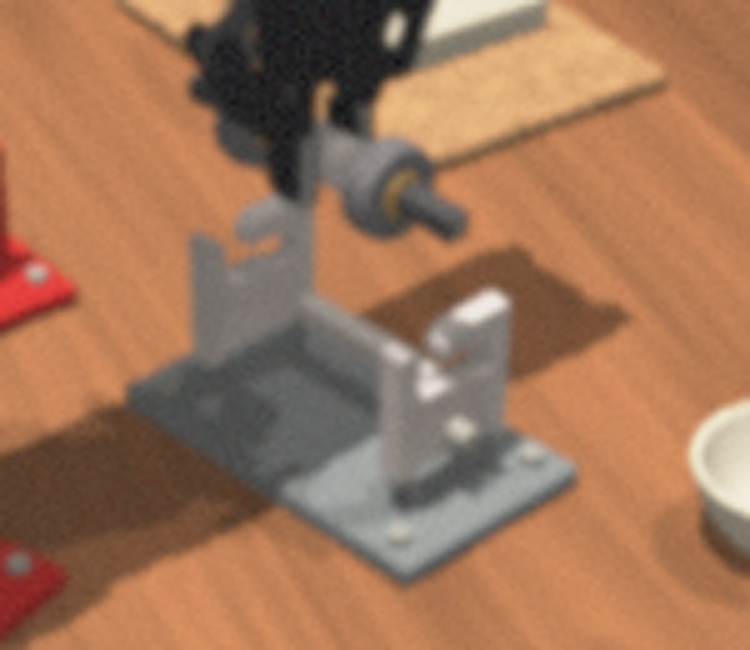

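View pics/top3.png

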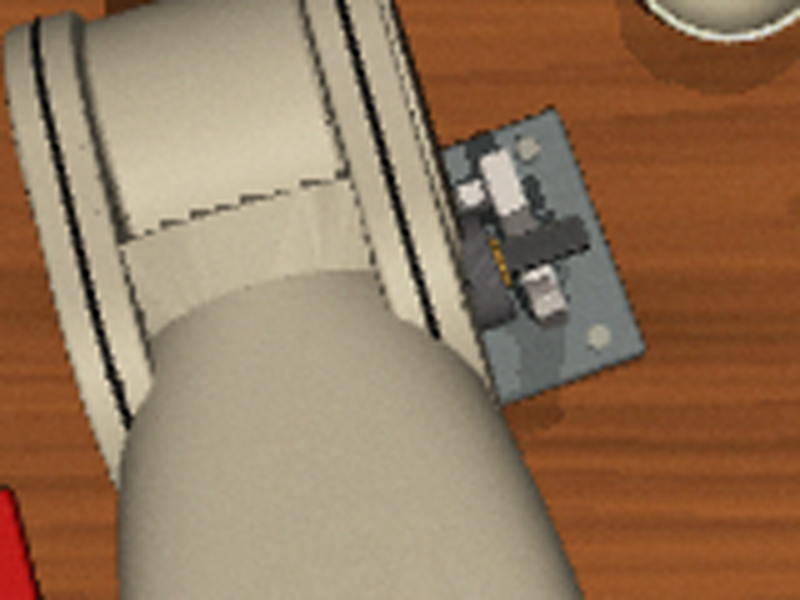

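```bash
cat >> h.py <<'E'
def tip(s,L,dz=.0187):
    p=s["position"];r=rot(s["tool_rot"]).as_matrix();yaw=np.arctan2(r[1,1],r[0,1])
    L=np.array(L,float)*1e-3; L[:,2]+=p[2]+dz
    return place([p[0],p[1],yaw],L)
E
python3 - <<'E'
from h import *
from cell import arm
s=arm.sense()
L=[[6,-82,6],[-6,-82,6],[6,-82,-6],[-6,-82,-6],[6,-50,6],[-6,-50,6]]
for n,b in(("side",(150,270)),("top",(160,190))):
  pr=(proj(n,tip(s,L))-[b[1],b[0]]+.5)*5-.5
  print(n,pr.round(0).tolist())
E
python3 - <<'E'
import cv2
t=cv2.imread("pics/top3.png")[130:350,430:660];cv2.imwrite("pics/t3z.png",cv2.resize(t,None,fx=2.7,fy=2.7))
t=cv2.imread("pics/side3.png")[90:290,180:510];cv2.imwrite("pics/s3z.png",cv2.resize(t,None,fx=2.4,fy=2.4))
E
```

```text
side [[469.0, 212.0], [449.0, 223.0], [468.0, 237.0], [448.0, 248.0], [414.0, 182.0], [394.0, 193.0]]
top [[580.0, 211.0], [591.0, 242.0], [580.0, 215.0], [591.0, 245.0], [498.0, 241.0], [509.0, 272.0]]
```

View pics/t3z.png

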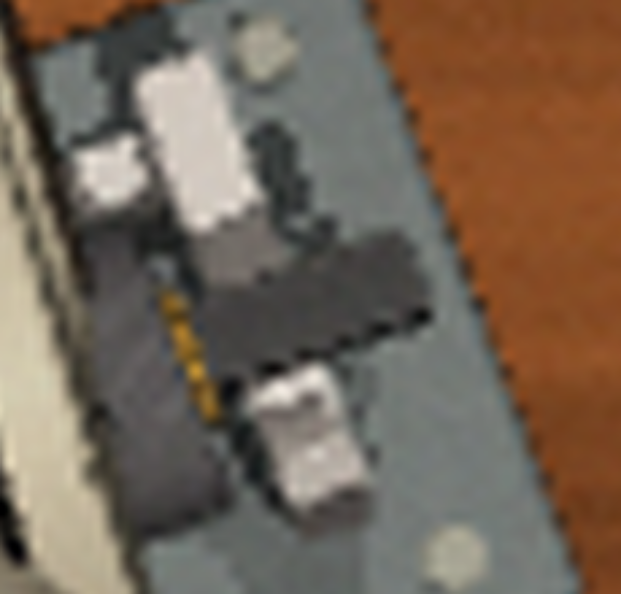

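View pics/s3z.png

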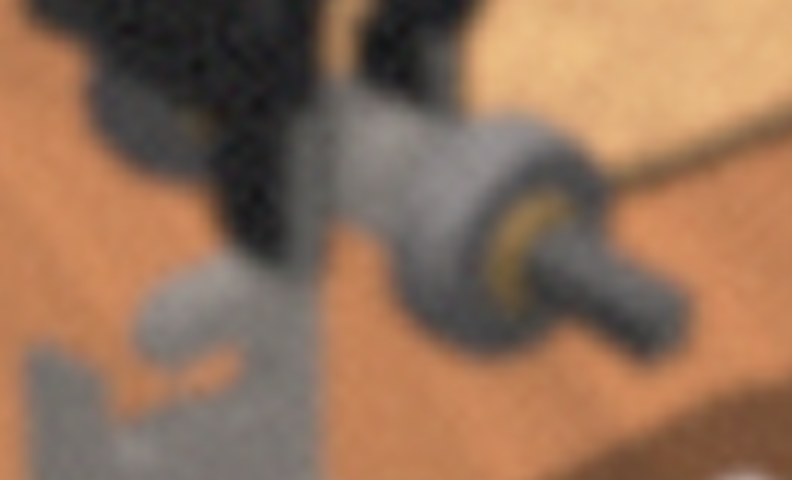

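```bash
python3 -m crank '[[[0.0002,0.0007,0.003],[0,0,0]],[[0.0005,0.002,0.01],[0,0,0]],[[0.0005,0.002,0.02],[0,0,0]],[[0.0005,0.002,0.03],[0,0,0]],[[0.0005,0.002,0.038],[0,0,0]],[[0.0005,0.002,0.044],[0,0,0]],[[0.0005,0.002,0.046],[0,0,0]],[[0.0005,0.002,0.046],[0,0,0]]]'
cat > look.py <<'E'
import sys,cv2
from h import *
from cell import arm
k=sys.argv[1]; s=arm.sense();print(s["position"].round(4),s["ft_force"].round(2),s["wrist_torque"].round(3))
q=[.5505,.1632,.3535]
d=np.array(s["position"])-[q[0],q[1],0];print("tcp in stand x,y:",(np.cos(q[2])*d[0]+np.sin(q[2])*d[1]).round(4),(-np.sin(q[2])*d[0]+np.cos(q[2])*d[1]).round(4), "yaw err",delta(s,s["position"],q[2])[1])
im=[]
for n,b,f in(("side",(165,255,285,385),6),("top",(175,265,265,345),6)):
  c=arm.camera(n)["color"];c=cv2.resize(c[b[0]:b[1],b[2]:b[3]],None,fx=f,fy=f,interpolation=cv2.INTER_CUBIC);cv2.imwrite(f"pics/{n}{k}.png",c)
L=[[6,-82,6],[-6,-82,6],[6,-82,-6],[-6,-82,-6],[6,-56,6],[-6,-56,6]]
for n,b in(("side",(165,285)),("top",(175,265))):
  print(n,"block",((proj(n,tip(s,L))-[b[1],b[0]]+.5)*6-.5).round(0).tolist())
E
python3 look.py 4
```

```text
time: 7.45
position: [0.5388, 0.1595, 0.0978]
tool_rot: [-0.0, 0.572, 0.821, -0.0]
ft_force: [-0.5, -0.7, -1.9]
finger_gap: 0.0233
[0.5388 0.1595 0.0978] [-0.48 -0.74 -1.86] [-0.044  0.019  0.034]
tcp in stand x,y: -0.0122 0.0006 yaw err [-0.05 -0.    0.03]
side block [[471.0, 273.0], [447.0, 286.0], [470.0, 301.0], [446.0, 314.0], [418.0, 243.0], [394.0, 256.0]]
top block [[239.0, 176.0], [252.0, 211.0], [240.0, 180.0], [253.0, 215.0], [162.0, 204.0], [175.0, 239.0]]
```

View pics/side4.png

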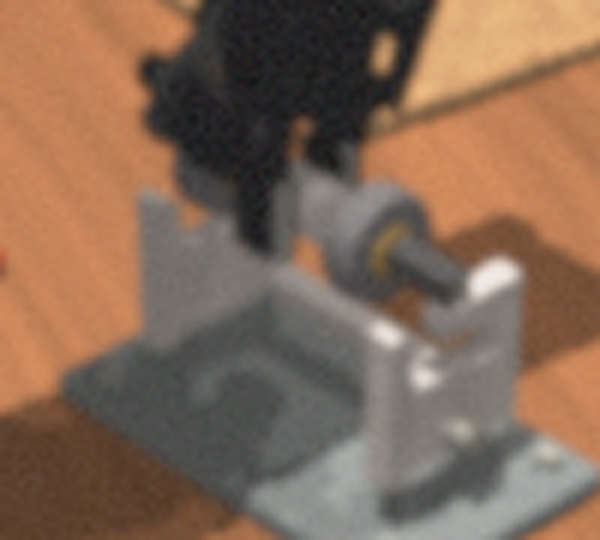

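View pics/top4.png

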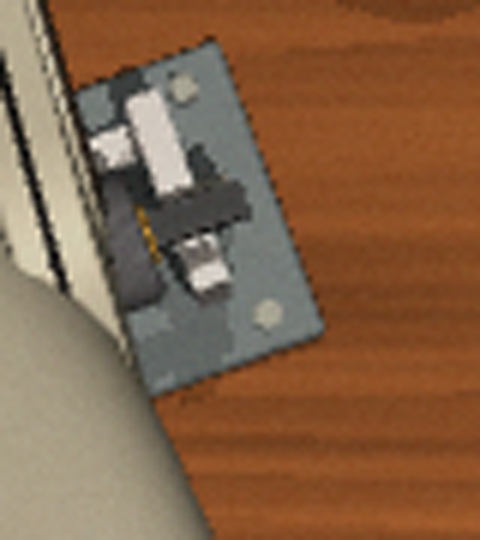

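Run:
```python
import cv2
from h import *
from cell import arm
q=[.5505,.1632,.3535]
c=arm.camera("top")["color"];z=cv2.resize(c[185:230,275:315],None,fx=13,fy=13,interpolation=cv2.INTER_CUBIC)
cv2.imwrite("pics/t5.png",z)
u=lambda p:((p-[275,185]+.5)*13-.5).round(0).tolist()
s=arm.sense()
print("lip top edge",u(proj("top",place(q,[[-.0015,-.056,.098],[-.0015,-.068,.098]]))))
print("lip thr",u(proj("top",place(q,[[-.0065,-.056,.093],[-.0065,-.068,.093]]))))
print("prong top",u(proj("top",place(q,[[-.0265,-.056,.098],[-.0265,-.068,.098]]))))
print("prong throat",u(proj("top",place(q,[[-.0215,-.056,.093],[-.0215,-.068,.093]]))))
print("prong front,lip back",u(proj("top",place(q,[[-.0335,-.062,.098],[.033,-.062,.098]]))))
print("block top",u(proj("top",tip(s,[[6,-56,6],[6,-82,6],[-6,-56,6],[-6,-82,6],[-6,-56,-6],[-6,-82,-6]]))))
```

```text
lip top edge [[221.0, 300.0], [296.0, 272.0]]
lip thr [[234.0, 335.0], [309.0, 307.0]]
prong top [[279.0, 456.0], [354.0, 428.0]]
prong throat [[268.0, 428.0], [343.0, 400.0]]
prong front,lip back [[333.0, 486.0], [179.0, 71.0]]
block top [[221.0, 307.0], [388.0, 246.0], [249.0, 384.0], [416.0, 322.0], [252.0, 392.0], [417.0, 331.0]]
```

View pics/t5.png

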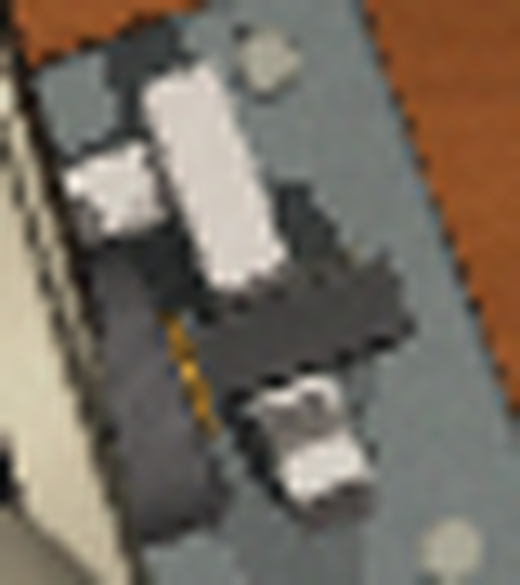

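```bash
python3 -m crank '[[[0,-0.0006,0.001],[0,0,0]],[[-0.0003,-0.0012,0.003],[0,0,0]],[[-0.0005,-0.0016,0.005],[0,0,0]],[[-0.0005,-0.0018,0.007],[0,0,0]],[[-0.0005,-0.0018,0.008],[0,0,0]],[[-0.0005,-0.0018,0.008],[0,0,0]],[[-0.0005,-0.0018,0.008],[0,0,0]]]'
python3 look.py 6
```

```text
time: 8.3
position: [0.5376, 0.1584, 0.0903]
tool_rot: [-0.0, 0.572, 0.821, -0.0]
ft_force: [0.3, -0.3, -1.8]
finger_gap: 0.0231
[0.5376 0.1584 0.0903] [ 0.29 -0.34 -1.83] [ 0.    -0.014  0.031]
tcp in stand x,y: -0.0138 0.0 yaw err [-0.   -0.    0.02]
side block [[468.0, 293.0], [444.0, 306.0], [467.0, 321.0], [443.0, 334.0], [416.0, 263.0], [392.0, 276.0]]
top block [[243.0, 182.0], [256.0, 217.0], [243.0, 187.0], [256.0, 221.0], [167.0, 210.0], [180.0, 246.0]]
```

View pics/side6.png

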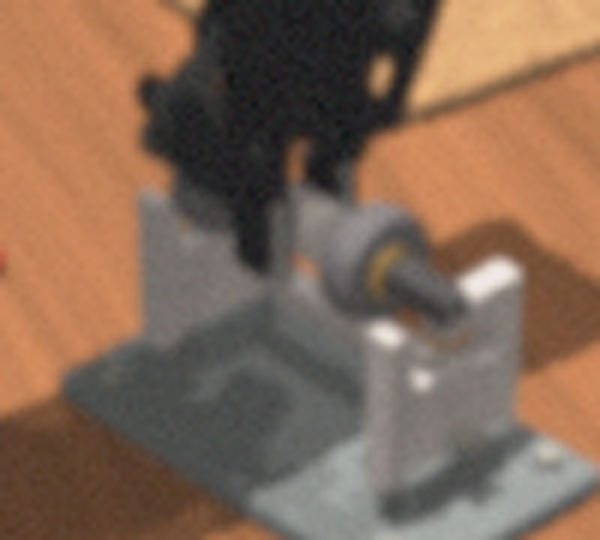

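View pics/top6.png

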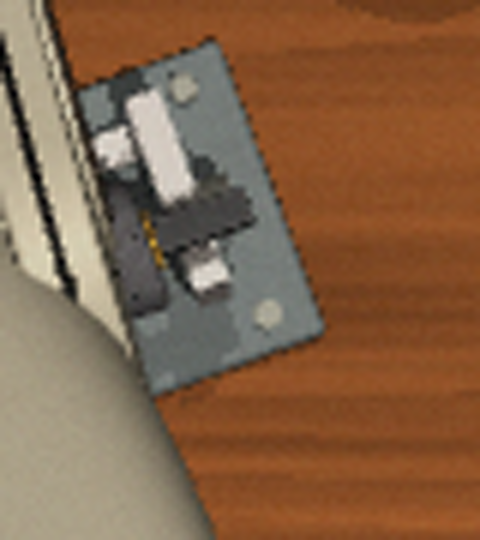

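```bash
R='[[[0,-0.0001,0.0004],[0,0,0]],[[0,-0.0002,0.0008],[0,0,0]],[[0,-0.0002,0.0012],[0,0,0]],[[0,-0.0002,0.0016],[0,0,0]],[[0,-0.0002,0.002],[0,0,0]],[[0,-0.0002,0.0024],[0,0,0]],[[0,-0.0002,0.0028],[0,0,0]],[[0,-0.0002,0.0032],[0,0,0]],[[0,-0.0002,0.0036],[0,0,0]],[[0,-0.0002,0.004],[0,0,0]]]'; echo skip
python3 -m crank '[[[0,-0.0001,0.0004],[0,0,0]],[[0,-0.0002,0.0008],[0,0,0]],[[0,-0.0002,0.0012],[0,0,0]],[[0,-0.0002,0.0016],[0,0,0]],[[0,-0.0002,0.002],[0,0,0]],[[0,-0.0002,0.0024],[0,0,0]],[[0,-0.0002,0.0028],[0,0,0]],[[0,-0.0002,0.0032],[0,0,0]],[[0,-0.0002,0.0036],[0,0,0]],[[0,-0.0002,0.004],[0,0,0]]]'
python3 -c "
from cell import arm
s=arm.sense();print(s['ft_force'],s['wrist_torque'],s['position'])"
```

```text
skip
time: 9.4
position: [0.5374, 0.1583, 0.0863]
tool_rot: [0.0, 0.572, 0.821, 0.0]
ft_force: [-0.1, 0.1, -1.9]
finger_gap: 0.023
[-0.14737806  0.14939792 -1.90164154] [8.40333071e-03 5.19770873e-02 2.33603104e-06] [0.53738031 0.1583468  0.08629263]
```

```bash
python3 -m crank '[[[0,0,0.0003],[0,0,0]],[[0,0,0.0006],[0,0,0]],[[0,0,0.0009],[0,0,0]],[[0,0,0.0012],[0,0,0]],[[0,0,0.0015],[0,0,0]],[[0,0,0.0018],[0,0,0]],[[0,0,0.0021],[0,0,0]],[[0,0,0.0024],[0,0,0]],[[0,0,0.0027],[0,0,0]],[[0,0,0.003],[0,0,0]]]'
python3 -c "
from cell import arm
s=arm.sense();print(s['ft_force'],s['wrist_torque'],s['position'])"
```

```text
time: 10.4
position: [0.5374, 0.1583, 0.0833]
tool_rot: [-0.0, 0.572, 0.821, -0.0]
ft_force: [-0.7, 0.3, -3.2]
finger_gap: 0.023
[-0.65889272  0.34061616 -3.22347694] [-0.03069476  0.02373923 -0.03548168] [0.53736457 0.15834999 0.08327219]
```

```bash
python3 -m crank '[[[0,0,0.0003],[0,0,0]],[[0,0,0.0006],[0,0,0]],[[0,0,0.0009],[0,0,0]],[[0,0,0.0012],[0,0,0]],[[0,0,0.0015],[0,0,0]],[[0,0,0.0018],[0,0,0]]]'
python3 -c "
from cell import arm
s=arm.sense();print(s['ft_force'],s['wrist_torque'],s['position'])"
```

```text
time: 11.0
position: [0.5373, 0.1584, 0.0815]
tool_rot: [-0.0, 0.572, 0.821, -0.0]
ft_force: [-0.5, -0.5, -2.5]
finger_gap: 0.0231
[-0.4594091  -0.47552549 -2.45215097] [-0.04852601 -0.01916822 -0.01785618] [0.537345   0.15836771 0.08147275]
```

```bash
python3 -m crank '[[[0,0,0.0003],[0,0,0]],[[0,0,0.0006],[0,0,0]],[[0,0,0.0009],[0,0,0]],[[0,0,0.0012],[0,0,0]],[[0,0,0.0015],[0,0,0]],[[0,0,0.0018],[0,0,0]]]'
python3 -c "
from cell import arm
s=arm.sense();print(s['ft_force'],s['wrist_torque'],s['position'])"
```

```text
time: 11.6
position: [0.5374, 0.1583, 0.0797]
tool_rot: [0.0, 0.572, 0.821, -0.0]
ft_force: [-0.1, -0.1, -2.7]
finger_gap: 0.0233
[-0.06600867 -0.10420261 -2.69075736] [0.00569117 0.03439575 0.03130937] [0.53737101 0.1583225  0.07967188]
```

```bash
python3 -m crank '[[[0,0,0.0003],[0,0,0]],[[0,0,0.0006],[0,0,0]],[[0,0,0.0009],[0,0,0]],[[0,0,0.0012],[0,0,0]],[[0,0,0.0015],[0,0,0]]]'
python3 look.py 7
```

```text
time: 12.1
position: [0.5374, 0.1583, 0.0782]
tool_rot: [-0.0, 0.572, 0.821, -0.0]
ft_force: [0.1, -0.4, -2.8]
finger_gap: 0.023
[0.5374 0.1583 0.0782] [ 0.08 -0.4  -2.79] [-0.005  0.084  0.017]
tcp in stand x,y: -0.014 -0.0 yaw err [-0.    0.    0.02]
side block [[467.0, 322.0], [443.0, 335.0], [466.0, 349.0], [442.0, 363.0], [415.0, 292.0], [391.0, 305.0]]
top block [[244.0, 187.0], [257.0, 222.0], [244.0, 192.0], [257.0, 226.0], [168.0, 215.0], [181.0, 250.0]]
```

View pics/side7.png

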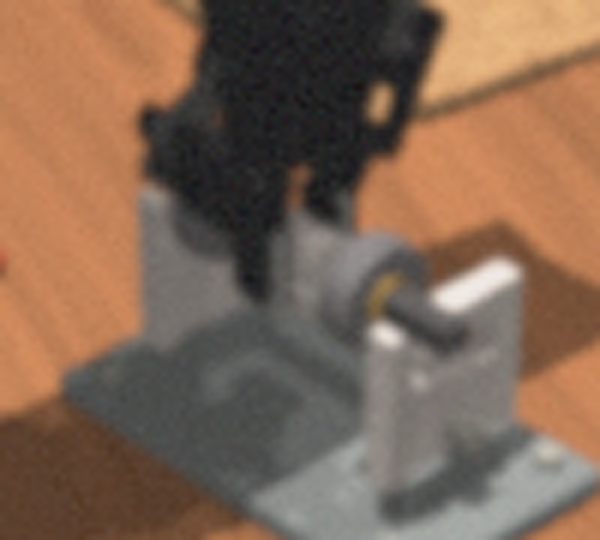

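View pics/top7.png

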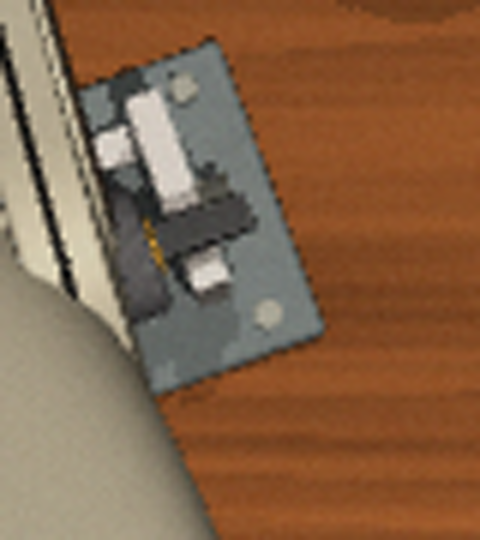

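```bash
python3 -m crank '[[[0,0,0.0003],[0,0,0]],[[0,0,0.0006],[0,0,0]],[[0,0,0.0009],[0,0,0]],[[0,0,0.0012],[0,0,0]],[[0,0,0.0015],[0,0,0]],[[0,0,0.0018],[0,0,0]],[[0,0,0.0021],[0,0,0]],[[0,0,0.0024],[0,0,0]],[[0,0,0.0027],[0,0,0]],[[0,0,0.003],[0,0,0]]]' - 22
python3 -c "
from cell import arm
s=arm.sense();print(s['ft_force'],s['wrist_torque'],s['position'])"
```

```text
time: 13.2
position: [0.5374, 0.1583, 0.0752]
tool_rot: [0.0, 0.572, 0.821, 0.0]
ft_force: [0.1, 0.2, -2.4]
finger_gap: 0.0229
[ 0.07194387  0.24622798 -2.36168447] [ 0.02534951 -0.03924986  0.02395168] [0.53738273 0.15833806 0.0751889 ]
```

```bash
python3 -m crank '[[[0,0,0.0003],[0,0,0]],[[0,0,0.0006],[0,0,0]],[[0,0,0.0009],[0,0,0]],[[0,0,0.0012],[0,0,0]],[[0,0,0.0015],[0,0,0]],[[0,0,0.0018],[0,0,0]],[[0,0,0.0021],[0,0,0]],[[0,0,0.0024],[0,0,0]]]'
python3 -c "
from cell import arm
s=arm.sense();print(s['ft_force'],s['wrist_torque'],s['position'])"
```

```text
time: 14.0
position: [0.5374, 0.1583, 0.0728]
tool_rot: [0.0, 0.572, 0.821, -0.0]
ft_force: [0.7, -0.6, -2.0]
finger_gap: 0.0235
[ 0.71331988 -0.63848215 -1.98527915] [0.03263413 0.00071877 0.02790107] [0.53739415 0.15833717 0.07279687]
```

```bash
python3 -m crank '[[[0,0,0.0003],[0,0,0]],[[0,0,0.0006],[0,0,0]],[[0,0,0.0009],[0,0,0]],[[0,0,0.0012],[0,0,0]],[[0,0,0.0015],[0,0,0]],[[0,0,0.0018],[0,0,0]]]'
python3 -c "
from cell import arm
s=arm.sense();print(s['ft_force'],s['wrist_torque'],s['position'])"
```

```text
time: 14.6
position: [0.5374, 0.1583, 0.071]
tool_rot: [0.0, 0.572, 0.821, 0.0]
ft_force: [-0.8, 0.9, -1.9]
finger_gap: 0.0226
[-0.82009565  0.93007084 -1.8998064 ] [-0.00594328 -0.02420347 -0.00972326] [0.53738351 0.15834314 0.07098958]
```

```bash
python3 -m crank '[[[0,0,0.0003],[0,0,0]],[[0,0,0.0006],[0,0,0]],[[0,0,0.0009],[0,0,0]],[[0,0,0.0012],[0,0,0]],[[0,0,0.0015],[0,0,0]],[[0,0,0.0018],[0,0,0]]]'
python3 -m crank '[[[0,0,0.0003],[0,0,0]],[[0,0,0.0006],[0,0,0]],[[0,0,0.0009],[0,0,0]],[[0,0,0.0012],[0,0,0]]]'
```

```text
time: 15.2
position: [0.5374, 0.1584, 0.0692]
tool_rot: [-0.0, 0.572, 0.821, 0.0]
ft_force: [-0.2, -0.4, -2.4]
finger_gap: 0.0229
time: 15.6
position: [0.5374, 0.1583, 0.068]
tool_rot: [0.0, 0.572, 0.821, -0.0]
ft_force: [-0.3, 0.1, -2.7]
finger_gap: 0.023
```

```bash
python3 -m crank '[[[0,0,0.0003],[0,0,0]],[[0,0,0.0006],[0,0,0]],[[0,0,0.0009],[0,0,0]],[[0,0,0.0012],[0,0,0]]]'
```

```text
time: 16.0
position: [0.5374, 0.1584, 0.0668]
tool_rot: [-0.0, 0.572, 0.821, -0.0]
ft_force: [-0.5, -0.1, -3.1]
finger_gap: 0.0228
```

```bash
python3 -m crank '[[[0,0,0.0003],[0,0,0]],[[0,0,0.0006],[0,0,0]],[[0,0,0.0009],[0,0,0]]]'
```

```text
time: 16.3
position: [0.5374, 0.1584, 0.0659]
tool_rot: [-0.0, 0.572, 0.821, 0.0]
ft_force: [0.4, -0.2, -2.3]
finger_gap: 0.0228
```

```bash
python3 -m crank '[[[0,0,0.0003],[0,0,0]],[[0,0,0.0006],[0,0,0]],[[0,0,0.0009],[0,0,0]]]'
```

```text
time: 16.6
position: [0.5374, 0.1584, 0.065]
tool_rot: [0.0, 0.572, 0.821, 0.0]
ft_force: [0.9, -0.4, -2.6]
finger_gap: 0.0228
```

```bash
python3 -m crank '[[[0,0,0.0003],[0,0,0]],[[0,0,0.0006],[0,0,0]],[[0,0,0.0009],[0,0,0]]]'
```

```text
time: 16.9
position: [0.5374, 0.1583, 0.0641]
tool_rot: [-0.0, 0.572, 0.821, 0.0]
ft_force: [-0.8, 0.0, -1.7]
finger_gap: 0.0234
```

```bash
python3 -m crank '[[[0,0,0.0003],[0,0,0]],[[0,0,0.0006],[0,0,0]],[[0,0,0.0009],[0,0,0]]]'
```

```text
time: 17.2
position: [0.5373, 0.1583, 0.0632]
tool_rot: [-0.0, 0.572, 0.821, -0.0]
ft_force: [0.3, 0.2, -2.0]
finger_gap: 0.0226
```

```bash
python3 -m crank '[[[0,0,0.0003],[0,0,0]],[[0,0,0.0006],[0,0,0]],[[0,0,0.0009],[0,0,0]]]'
```

```text
time: 17.5
position: [0.5374, 0.1584, 0.0623]
tool_rot: [-0.0, 0.572, 0.821, -0.0]
ft_force: [-1.2, -0.3, -2.0]
finger_gap: 0.023
```

```bash
python3 -m crank '[[[0,0,0.0003],[0,0,0]],[[0,0,0.0006],[0,0,0]]]'
```

```text
time: 17.7
position: [0.5374, 0.1584, 0.0617]
tool_rot: [-0.0, 0.572, 0.821, 0.0]
ft_force: [-0.1, -0.9, -2.3]
finger_gap: 0.0231
```

```bash
python3 -m crank '[[[0,0,0.0003],[0,0,0]],[[0,0,0.0006],[0,0,0]]]'
```

```text
time: 17.9
position: [0.5373, 0.1583, 0.0611]
tool_rot: [-0.0, 0.572, 0.821, -0.0]
ft_force: [-0.7, -0.7, -3.4]
finger_gap: 0.0226
```

```bash
python3 -m crank '[[[0,0,0.0003],[0,0,0]],[[0,0,0.0006],[0,0,0]]]'
```

```text
time: 18.1
position: [0.5374, 0.1583, 0.0605]
tool_rot: [-0.0, 0.572, 0.821, -0.0]
ft_force: [-0.0, 0.0, -1.5]
finger_gap: 0.0233
```

```bash
python3 -m crank '[[[0,0,0.0003],[0,0,0]],[[0,0,0.0006],[0,0,0]]]'
```

```text
time: 18.3
position: [0.5374, 0.1583, 0.0599]
tool_rot: [-0.0, 0.572, 0.821, 0.0]
ft_force: [0.2, 0.4, -1.9]
finger_gap: 0.0232
```

```bash
python3 -m crank '[[[0,0,0.0003],[0,0,0]],[[0,0,0.0006],[0,0,0]]]'
```

```text
time: 18.5
position: [0.5374, 0.1583, 0.0593]
tool_rot: [-0.0, 0.572, 0.821, -0.0]
ft_force: [1.0, 1.3, -2.7]
finger_gap: 0.0228
```

```bash
python3 -m crank '[[[0,0,0.0003],[0,0,0]],[[0,0,0.0006],[0,0,0]]]'
```

```text
time: 18.7
position: [0.5374, 0.1583, 0.0587]
tool_rot: [-0.0, 0.572, 0.821, -0.0]
ft_force: [0.4, -1.1, -1.9]
finger_gap: 0.0236
```

```bash
python3 -m crank '[[[0,0,0.0003],[0,0,0]],[[0,0,0.0006],[0,0,0]]]'
```

```text
time: 18.9
position: [0.5374, 0.1583, 0.0581]
tool_rot: [-0.0, 0.572, 0.821, -0.0]
ft_force: [0.7, -0.1, -3.1]
finger_gap: 0.0229
```

```bash
python3 -m crank '[[[0,0,0.0003],[0,0,0]],[[0,0,0.0006],[0,0,0]]]'
```

```text
time: 19.1
position: [0.5374, 0.1583, 0.0575]
tool_rot: [0.0, 0.572, 0.821, -0.0]
ft_force: [-1.1, 0.2, -0.0]
finger_gap: 0.023
```

```bash
python3 -m crank '[[[0,0,0.0002],[0,0,0]]]'
```

```text
time: 19.2
position: [0.5374, 0.1584, 0.0576]
tool_rot: [0.0, 0.572, 0.821, 0.0]
ft_force: [-0.8, -0.9, 0.6]
finger_gap: 0.023
```

```bash
python3 -m crank '[[[0,0,0.0002],[0,0,0]]]'
python3 look.py 8
```

```text
time: 19.3
position: [0.5374, 0.1584, 0.0575]
tool_rot: [0.0, 0.572, 0.821, 0.0]
ft_force: [-2.5, -0.7, 2.1]
finger_gap: 0.0229
[0.5374 0.1584 0.0575] [-2.46 -0.72  2.08] [-0.094  0.338  0.038]
tcp in stand x,y: -0.014 -0.0 yaw err [0.01 0.   0.02]
side block [[465.0, 369.0], [441.0, 383.0], [464.0, 396.0], [441.0, 410.0], [414.0, 339.0], [390.0, 352.0]]
top block [[245.0, 194.0], [257.0, 229.0], [245.0, 199.0], [258.0, 232.0], [170.0, 222.0], [183.0, 256.0]]
```

View pics/side8.png

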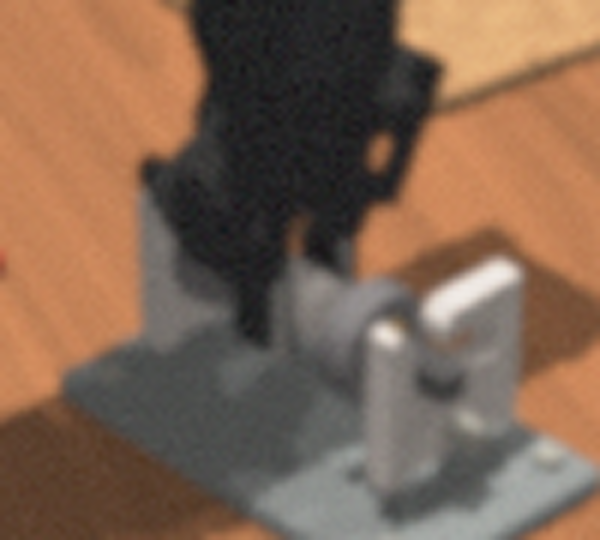

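```bash
python3 -m crank '[[[0,0,0],[0,0,0]]]'
python3 - <<'E'
from cell import arm
import cv2
s=arm.sense();print(s["ft_force"],s["wrist_torque"])
c=arm.camera("side")["color"];cv2.imwrite("pics/s9.png",cv2.resize(c[200:250,335:385],None,fx=11,fy=11,interpolation=cv2.INTER_CUBIC))
s=arm.sense();print(s["ft_force"],s["wrist_torque"])
c=arm.camera("top")["color"];cv2.imwrite("pics/t9.png",cv2.resize(c[185:230,275:315],None,fx=12,fy=12,interpolation=cv2.INTER_CUBIC))
E
```

```text
time: 19.5
position: [0.5374, 0.1584, 0.0575]
tool_rot: [0.0, 0.572, 0.821, 0.0]
ft_force: [-1.5, -0.3, 2.3]
finger_gap: 0.023
[-1.5218138  -0.28199663  2.33880384] [-0.14289392  0.41654836 -0.01411208]
[-1.9166     -0.90301224  3.56576845] [-0.13337447  0.38930545  0.02199457]
```

View pics/s9.png

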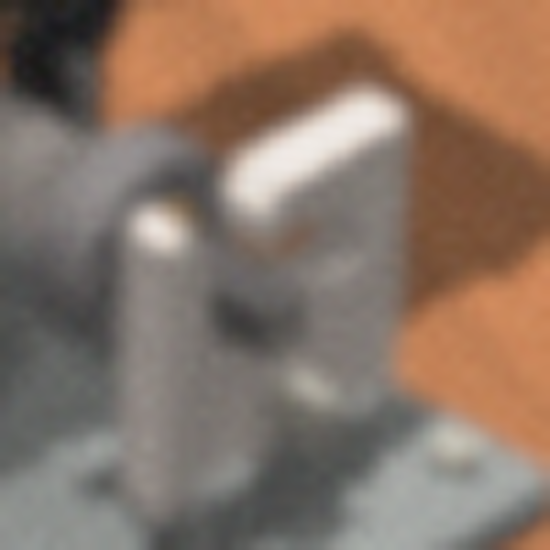

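View pics/t9.png

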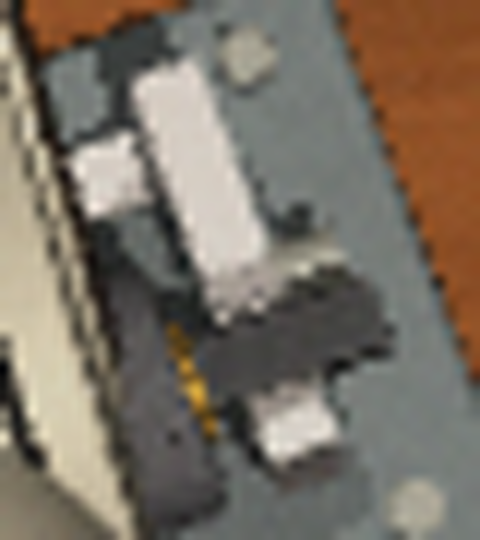

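```bash
python3 -m crank '[[[0,0,-0.0002],[0,0,0]],[[0,0.0003,-0.0002],[0,0,0]],[[0,0.0006,-0.0002],[0,0,0]],[[0,0.0009,-0.0002],[0,0,0]],[[0,0.0012,-0.0002],[0,0,0]]]'
python3 -c "
from cell import arm
s=arm.sense();print(s['ft_force'],s['wrist_torque'],s['position'])"
```

```text
time: 20.1
position: [0.5381, 0.1586, 0.0575]
tool_rot: [-0.0, 0.572, 0.821, -0.0]
ft_force: [-1.8, -1.4, 5.2]
finger_gap: 0.0235
[-1.81176745 -1.4358949   5.18844095] [-0.18753036  0.66183513 -0.00911071] [0.53813731 0.15859285 0.05745602]
```

```bash
python3 -m crank '[[[0,0.0002,-0.0003],[0,0,0]],[[0,0.0005,-0.0004],[0,0,0]],[[0,0.0008,-0.0004],[0,0,0]],[[0,0.0011,-0.0004],[0,0,0]]]'
python3 -c "
from cell import arm
s=arm.sense();print(s['ft_force'],s['wrist_torque'],s['position'])"
```

```text
time: 20.5
position: [0.5395, 0.1591, 0.0575]
tool_rot: [-0.0, 0.572, 0.821, -0.0]
ft_force: [-2.3, -1.3, 1.2]
finger_gap: 0.0229
[-2.26619013 -1.25150216  1.21864833] [-0.12829919  0.34299025 -0.03919621] [0.53952928 0.15912186 0.05751551]
```

```bash
python3 -m crank '[[[0,0.0003,0],[0,0,0]],[[0,0.0006,0],[0,0,0]],[[0,0.0009,0],[0,0,0]],[[0,0.0012,0],[0,0,0]],[[0,0.0015,0],[0,0,0]]]'
python3 -c "
from cell import arm
s=arm.sense();print(s['ft_force'],s['wrist_torque'],s['position'])"
```

```text
time: 21.0
position: [0.541, 0.1597, 0.0575]
tool_rot: [0.0, 0.572, 0.821, 0.0]
ft_force: [-0.3, -0.4, -0.8]
finger_gap: 0.0227
[-0.30825609 -0.37666164 -0.829726  ] [-0.00678487  0.09736973 -0.00392744] [0.54102962 0.15969167 0.05753282]
```

```bash
python3 -m crank '[[[0,0.0003,0],[0,0,0]],[[0,0.0006,0],[0,0,0]],[[0,0.0009,0],[0,0,0]],[[0,0.0012,0],[0,0,0]],[[0,0.0015,0],[0,0,0]],[[0,0.0018,0],[0,0,0]],[[0,0.0021,0],[0,0,0]],[[0,0.0024,0],[0,0,0]]]'
python3 -c "
from cell import arm
s=arm.sense();print(s['ft_force'],s['wrist_torque'],s['position'])"
```

```text
time: 21.8
position: [0.5432, 0.1605, 0.0577]
tool_rot: [-0.0, 0.572, 0.821, -0.0]
ft_force: [0.1, -0.4, -2.3]
finger_gap: 0.0231
[ 0.10073055 -0.43187452 -2.28906241] [-0.04118488  0.04592394  0.00471086] [0.54319214 0.1605078  0.05768079]
```

```bash
python3 -m crank '[[[0,0.0003,0.0001],[0,0,0]],[[0,0.0006,0.0001],[0,0,0]],[[0,0.0009,0.0001],[0,0,0]],[[0,0.0012,0.0001],[0,0,0]],[[0,0.0015,0.0001],[0,0,0]],[[0,0.0018,0.0001],[0,0,0]],[[0,0.0021,0.0001],[0,0,0]],[[0,0.0024,0.0001],[0,0,0]]]'
python3 -c "
from cell import arm
s=arm.sense();print(s['ft_force'],s['wrist_torque'],s['position'])"
```

```text
time: 22.6
position: [0.5455, 0.1613, 0.0576]
tool_rot: [-0.0, 0.572, 0.821, -0.0]
ft_force: [-0.2, 0.1, -1.8]
finger_gap: 0.0227
[-0.20716526  0.07030947 -1.78974222] [ 0.00899902 -0.05555067 -0.02507017] [0.54546625 0.16134597 0.05759505]
```

```bash
python3 -m crank '[[[0,0.0003,0],[0,0,0]],[[0,0.0006,0],[0,0,0]],[[0,0.0009,0],[0,0,0]],[[0,0.0012,0],[0,0,0]],[[0,0.0015,0],[0,0,0]],[[0,0.0018,0],[0,0,0]],[[0,0.0021,0],[0,0,0]],[[0,0.0024,0],[0,0,0]],[[0,0.0027,0],[0,0,0]],[[0,0.003,0],[0,0,0]]]'
python3 -c "
from cell import arm
s=arm.sense();print(s['ft_force'],s['wrist_torque'],s['position'])"
```

```text
time: 23.6
position: [0.5483, 0.1624, 0.0576]
tool_rot: [0.0, 0.572, 0.821, 0.0]
ft_force: [0.9, -1.0, -2.0]
finger_gap: 0.0231
[ 0.89839011 -0.97983299 -1.99437068] [0.00170657 0.03149798 0.01716057] [0.54827838 0.16239009 0.05760504]
```

```bash
python3 -m crank '[[[0,0.0003,0],[0,0,0]],[[0,0.0006,0],[0,0,0]],[[0,0.0009,0],[0,0,0]],[[0,0.0012,0],[0,0,0]],[[0,0.0015,0],[0,0,0]],[[0,0.0018,0],[0,0,0]],[[0,0.0021,0],[0,0,0]],[[0,0.0024,0],[0,0,0]],[[0,0.0027,0],[0,0,0]],[[0,0.003,0],[0,0,0]]]'
python3 -c "
from cell import arm
s=arm.sense();print(s['ft_force'],s['wrist_torque'],s['position'])"
```

```text
time: 24.6
position: [0.5511, 0.1634, 0.0576]
tool_rot: [-0.0, 0.572, 0.821, 0.0]
ft_force: [-0.5, -0.6, -2.1]
finger_gap: 0.023
[-0.51442615 -0.62610618 -2.08349784] [-0.03856361  0.06863481 -0.04154765] [0.55108817 0.1634134  0.05760582]
```

```bash
python3 -m crank '[[[0,0.0003,0.0001],[0,0,0]],[[0,0.0006,0.0001],[0,0,0]],[[0,0.0009,0.0001],[0,0,0]],[[0,0.0012,0.0001],[0,0,0]],[[0,0.0015,0.0001],[0,0,0]],[[0,0.0018,0.0001],[0,0,0]],[[0,0.0021,0.0001],[0,0,0]],[[0,0.0024,0.0001],[0,0,0]],[[0,0.0027,0.0001],[0,0,0]],[[0,0.003,0.0001],[0,0,0]]]'
python3 -c "
from cell import arm
s=arm.sense();print(s['ft_force'],s['wrist_torque'],s['position'])"
```

```text
time: 25.6
position: [0.5539, 0.1645, 0.0575]
tool_rot: [0.0, 0.572, 0.821, -0.0]
ft_force: [-0.4, 0.4, -2.0]
finger_gap: 0.0229
[-0.38384035  0.43107813 -1.96156063] [-0.04026783 -0.07182264 -0.01659232] [0.55390863 0.16445513 0.05751905]
```

```bash
python3 -m crank '[[[0,0.0003,0],[0,0,0]],[[0,0.0006,0],[0,0,0]],[[0,0.0009,0],[0,0,0]],[[0,0.0012,0],[0,0,0]],[[0,0.0015,0],[0,0,0]],[[0,0.0018,0],[0,0,0]],[[0,0.0021,0],[0,0,0]],[[0,0.0024,0],[0,0,0]],[[0,0.0027,0],[0,0,0]],[[0,0.003,0],[0,0,0]]]'
python3 -c "
from cell import arm
s=arm.sense();print(s['ft_force'],s['wrist_torque'],s['position'])"
```

```text
time: 26.6
position: [0.5567, 0.1655, 0.0575]
tool_rot: [-0.0, 0.572, 0.821, -0.0]
ft_force: [0.7, 0.4, -2.0]
finger_gap: 0.0228
[ 0.74277217  0.44571608 -2.0263163 ] [ 0.06701516  0.0224364  -0.0573312 ] [0.55670728 0.16550688 0.05749724]
```

```bash
python3 -m crank '[[[0,0.0003,0.0001],[0,0,0]],[[0,0.0006,0.0001],[0,0,0]],[[0,0.0009,0.0001],[0,0,0]],[[0,0.0012,0.0001],[0,0,0]],[[0,0.0015,0.0001],[0,0,0]],[[0,0.0018,0.0001],[0,0,0]],[[0,0.0021,0.0001],[0,0,0]],[[0,0.0024,0.0001],[0,0,0]],[[0,0.0027,0.0001],[0,0,0]],[[0,0.003,0.0001],[0,0,0]]]'
python3 -c "
from cell import arm
s=arm.sense();print(s['ft_force'],s['wrist_torque'],s['position'])"
```

```text
time: 27.6
position: [0.5595, 0.1665, 0.0575]
tool_rot: [-0.0, 0.572, 0.821, -0.0]
ft_force: [-0.8, -0.3, -0.6]
finger_gap: 0.0229
[-0.82242077 -0.25989197 -0.57621603] [-0.05093896  0.21743197  0.0304168 ] [0.55948705 0.16651878 0.05746021]
```

```bash
python3 -m crank '[[[0,0.0003,0.0001],[0,0,0]],[[0,0.0006,0.0001],[0,0,0]],[[0,0.0009,0.0001],[0,0,0]],[[0,0.0012,0.0001],[0,0,0]],[[0,0.0015,0.0001],[0,0,0]],[[0,0.0018,0.0001],[0,0,0]]]'
python3 -c "
from cell import arm
s=arm.sense();print(s['ft_force'],s['wrist_torque'],s['position'])"
```

```text
time: 28.2
position: [0.5612, 0.1672, 0.0574]
tool_rot: [0.0, 0.572, 0.821, 0.0]
ft_force: [-1.8, -0.0, 1.0]
finger_gap: 0.023
[-1.80297451 -0.0327987   1.03914953] [-0.1343502   0.45226837 -0.02547891] [0.56120234 0.16718329 0.05740692]
```

```bash
python3 -m crank '[[[0,0.0002,0],[0,0,0]],[[0,0.0004,0],[0,0,0]],[[0,0.0006,0],[0,0,0]],[[0,0.0008,0],[0,0,0]]]'
python3 -c "
from cell import arm
s=arm.sense();print(s['ft_force'],s['wrist_torque'],s['position'])"
```

```text
time: 28.6
position: [0.5619, 0.1674, 0.0573]
tool_rot: [-0.0, 0.572, 0.821, 0.0]
ft_force: [-1.6, -2.1, 2.3]
finger_gap: 0.0233
[-1.63515844 -2.08335965  2.26655855] [-0.19224081  0.4430333  -0.04488218] [0.56194416 0.16742997 0.05734686]
```

```bash
python3 -m crank '[[[0,0.0002,0],[0,0,0]],[[0,0.0004,0],[0,0,0]],[[0,0.0006,0],[0,0,0]]]'
python3 -c "
from cell import arm
s=arm.sense();print(s['ft_force'],s['wrist_torque'],s['position'])"
```

```text
time: 28.9
position: [0.5626, 0.1677, 0.0573]
tool_rot: [0.0, 0.572, 0.821, 0.0]
ft_force: [-1.7, -0.6, 2.5]
finger_gap: 0.0229
[-1.71284392 -0.62530646  2.52189754] [-0.15852204  0.36091671 -0.02867132] [0.56255483 0.16766645 0.05729023]
```

```bash
python3 -m crank '[[[0,0.0002,-0.0001],[0,0,0]],[[0,0.0004,-0.0001],[0,0,0]],[[0,0.0006,-0.0001],[0,0,0]]]'
python3 -c "
from cell import arm
s=arm.sense();print(s['ft_force'],s['wrist_torque'],s['position'])"
```

```text
time: 29.2
position: [0.5631, 0.1679, 0.057]
tool_rot: [-0.0, 0.572, 0.821, -0.0]
ft_force: [-0.3, 0.5, -0.8]
finger_gap: 0.0229
[-0.32082523  0.53248382 -0.84125894] [-0.04756552  0.06473641 -0.01225777] [0.56311361 0.16788035 0.0569757 ]
```

```bash
python3 -m crank '[[[0,0.0002,0],[0,0,0]],[[0,0.0004,0],[0,0,0]],[[0,0.0005,0],[0,0,0]],[[0,0.0005,0],[0,0,0]]]'
python3 -c "
from cell import arm
s=arm.sense();print(s['ft_force'],s['wrist_torque'],s['position'])"
```

```text
time: 29.6
position: [0.5636, 0.1681, 0.0573]
tool_rot: [-0.0, 0.572, 0.821, 0.0]
ft_force: [0.6, -0.2, -1.6]
finger_gap: 0.0229
[ 0.62046626 -0.19787321 -1.59325823] [ 0.05592626  0.00519904 -0.01102999] [0.56355679 0.16807586 0.05728885]
```

Free over the pockets, with no wall contact. Lowering gently.

```bash
python3 -m crank '[[[0,0,0.0002],[0,0,0]],[[0,0,0.0004],[0,0,0]],[[0,0,0.0006],[0,0,0]],[[0,0,0.0008],[0,0,0]]]'
python3 -c "
from cell import arm
s=arm.sense();print(s['ft_force'],s['wrist_torque'],s['position'])"
```

```text
time: 30.0
position: [0.5635, 0.168, 0.0566]
tool_rot: [-0.0, 0.572, 0.821, -0.0]
ft_force: [-0.7, 0.0, -1.7]
finger_gap: 0.0231
[-0.66787889  0.02601648 -1.7452596 ] [0.03636843 0.00193477 0.01455541] [0.56352014 0.16800337 0.05656703]
```

```bash
python3 -m crank '[[[0,0,0.0002],[0,0,0]],[[0,0,0.0004],[0,0,0]],[[0,0,0.0006],[0,0,0]],[[0,0,0.0008],[0,0,0]]]'
python3 -c "
from cell import arm
s=arm.sense();print(s['ft_force'],s['wrist_torque'],s['position'])"
```

```text
time: 30.4
position: [0.5635, 0.168, 0.0558]
tool_rot: [-0.0, 0.572, 0.821, 0.0]
ft_force: [-0.1, 0.1, -2.5]
finger_gap: 0.0231
[-0.12985608  0.05447482 -2.54735948] [-0.05648977 -0.02492701 -0.03826047] [0.56354936 0.16803026 0.05580088]
```

```bash
python3 -m crank '[[[0,0,0.0002],[0,0,0]],[[0,0,0.0004],[0,0,0]],[[0,0,0.0006],[0,0,0]],[[0,0,0.0008],[0,0,0]]]'
python3 -c "
from cell import arm
s=arm.sense();print(s['ft_force'],s['wrist_torque'],s['position'])"
```

```text
time: 30.8
position: [0.5635, 0.168, 0.055]
tool_rot: [-0.0, 0.572, 0.821, 0.0]
ft_force: [0.4, -0.6, -1.9]
finger_gap: 0.0227
[ 0.40220339 -0.61486133 -1.9082726 ] [-0.05096159  0.04262549 -0.01727926] [0.56354312 0.16802219 0.05498891]
```

```bash
python3 -m crank '[[[0,0,0.0002],[0,0,0]],[[0,0,0.0004],[0,0,0]]]'
python3 -c "
from cell import arm
s=arm.sense();print(s['ft_force'],s['wrist_torque'],s['position'])"
```

```text
time: 31.0
position: [0.5635, 0.168, 0.0546]
tool_rot: [0.0, 0.572, 0.821, 0.0]
ft_force: [0.3, 0.2, -2.4]
finger_gap: 0.0229
[ 0.28573068  0.24877858 -2.39491289] [-0.06799299  0.00911868  0.01158311] [0.56353028 0.16801406 0.05460555]
```

```bash
python3 -m crank '[[[0,0,0.0002],[0,0,0]]]'
python3 -m crank '[[[0,0,0],[0,0,0]]]'
```

```text
time: 31.1
position: [0.5636, 0.168, 0.0544]
tool_rot: [0.0, 0.572, 0.821, -0.0]
ft_force: [-0.9, -0.1, -0.9]
finger_gap: 0.0227
time: 31.2
position: [0.5635, 0.168, 0.0545]
tool_rot: [0.0, 0.572, 0.821, 0.0]
ft_force: [0.3, -0.3, -1.5]
finger_gap: 0.0228
```

```bash
python3 -m crank '[[[0,0,0.0002],[0,0,0]],[[0,0,0.0002],[0,0,0]]]'
python3 look.py 10
```

```text
time: 31.4
position: [0.5635, 0.168, 0.0544]
tool_rot: [0.0, 0.572, 0.821, 0.0]
ft_force: [-1.0, 0.0, -0.7]
finger_gap: 0.0232
[0.5635 0.168  0.0544] [-0.96  0.04 -0.73] [-0.064  0.186 -0.046]
tcp in stand x,y: 0.0139 -0.0 yaw err [0.01 0.   0.02]
side block [[519.0, 345.0], [496.0, 359.0], [518.0, 372.0], [495.0, 386.0], [468.0, 316.0], [445.0, 329.0]]
top block [[215.0, 117.0], [228.0, 151.0], [216.0, 121.0], [229.0, 155.0], [141.0, 144.0], [154.0, 178.0]]
```

View pics/side10.png

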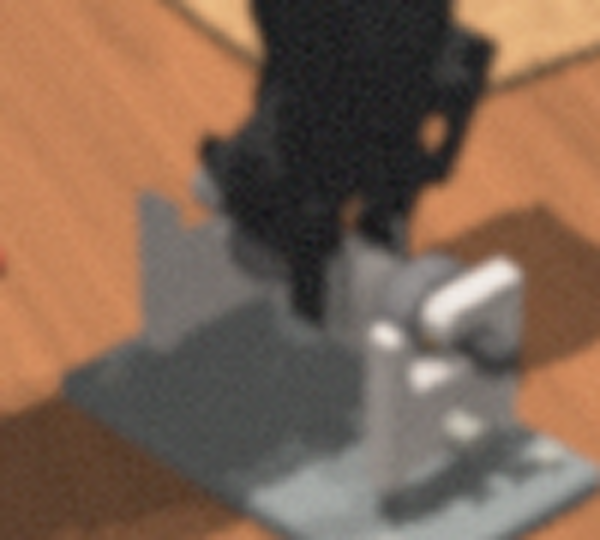

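View pics/top10.png

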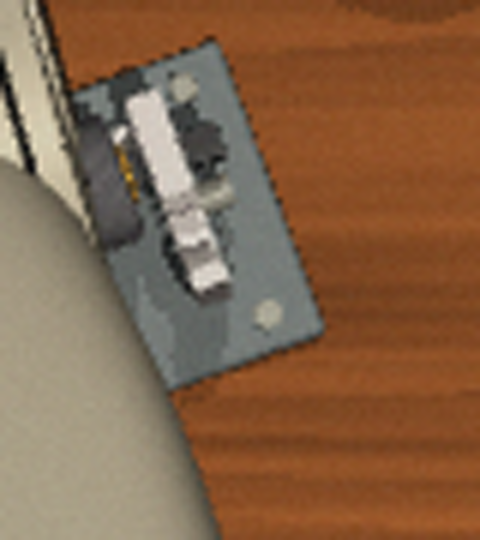

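```bash
python3 -m crank '[[[0,0,0.0002],[0,0,0]],[[0,0,0.0002],[0,0,0]],[[0,0,0.0002],[0,0,0]]]'
python3 -c "
from cell import arm
s=arm.sense();print(s['ft_force'],s['wrist_torque'],s['position'])"
```

```text
time: 31.8
position: [0.5636, 0.168, 0.0544]
tool_rot: [0.0, 0.572, 0.821, 0.0]
ft_force: [-1.2, -0.4, 3.7]
finger_gap: 0.023
[-1.2315907  -0.36049013  3.70195744] [-0.13590061  0.43400858 -0.0071616 ] [0.56359675 0.16801044 0.05437489]
```

```bash
python3 -m crank '[[[0,0,-0.0002],[0,0,0]],[[0,0,-0.0004],[0,0,0]],[[0,0,-0.0004],[0,0,0]]]'
python3 -c "
from cell import arm
s=arm.sense();print(s['ft_force'],s['wrist_torque'],s['position'])"
```

```text
time: 32.1
position: [0.5636, 0.1681, 0.0544]
tool_rot: [0.0, 0.572, 0.821, 0.0]
ft_force: [-1.0, 0.5, 1.6]
finger_gap: 0.0227
[-1.03434012  0.49879426  1.55625915] [-0.11441502  0.20732126 -0.02657425] [0.56358995 0.16805266 0.05439535]
```

```bash
python3 -m crank '[[[0,0,-0.0001],[0,0,0]],[[0,0,-0.0001],[0,0,0]],[[0,0,-0.0001],[0,0,0]],[[0,0,-0.0001],[0,0,0]],[[0,0,-0.0001],[0,0,0]],[[0,0,-0.0001],[0,0,0]]]' -0.2 20
python3 look.py 11
```

```text
time: 32.7
position: [0.5636, 0.168, 0.0545]
tool_rot: [0.0, 0.572, 0.821, 0.0]
ft_force: [-0.1, -0.1, 0.1]
finger_gap: 0.0511
[0.5636 0.168  0.0545] [-0.13 -0.09  0.07] [ 0.012  0.027 -0.005]
tcp in stand x,y: 0.0139 0.0 yaw err [0.   0.   0.03]
side block [[519.0, 345.0], [496.0, 358.0], [518.0, 372.0], [495.0, 385.0], [468.0, 315.0], [445.0, 328.0]]
top block [[215.0, 117.0], [228.0, 150.0], [216.0, 121.0], [229.0, 155.0], [141.0, 144.0], [154.0, 178.0]]
```

View pics/side11.png

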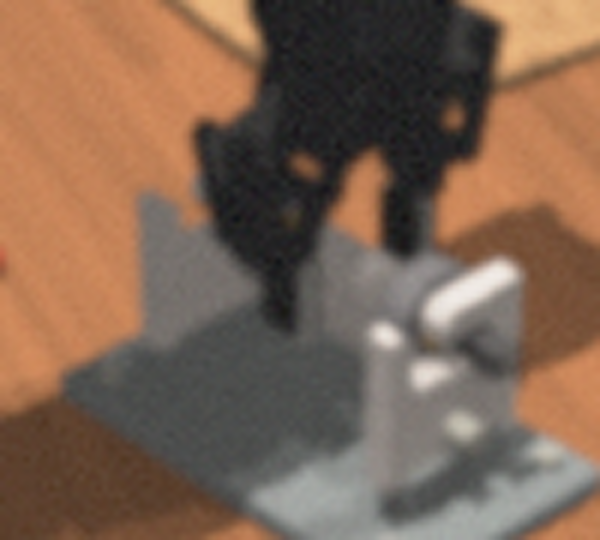

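Released: the gap is 51 mm and the force is zero. Retracting straight up, slowly at first.

```bash
python3 -m crank '[[[0,0,-0.001],[0,0,0]],[[0,0,-0.003],[0,0,0]],[[0,0,-0.006],[0,0,0]],[[0,0,-0.01],[0,0,0]],[[0,0,-0.016],[0,0,0]],[[0,0,-0.024],[0,0,0]],[[0,0,-0.034],[0,0,0]],[[0,0,-0.048],[0,0,0]],[[0,0,-0.065],[0,0,0]],[[0,0,-0.085],[0,0,0]],[[0,0,-0.105],[0,0,0]],[[0,0,-0.12],[0,0,0]]]'
python3 -m crank '[[[-0.02,-0.02,0],[0,0,0]],[[-0.05,-0.04,0],[0,0,0]],[[-0.09,-0.06,0],[0,0,0]],[[-0.13,-0.08,0],[0,0,0]],[[-0.17,-0.1,0],[0,0,0]],[[-0.2,-0.12,0],[0,0,0]],[[-0.22,-0.13,0],[0,0,0]],[[-0.22,-0.13,0],[0,0,0]],[[-0.22,-0.13,0],[0,0,0]]]'
python3 - <<'E'
from cell import arm
import cv2
s=arm.sense();print(s["ft_force"])
c=arm.camera("side")["color"];cv2.imwrite("pics/s12.png",c);cv2.imwrite("pics/s12z.png",cv2.resize(c[175:265,290:390],None,fx=7,fy=6.6,interpolation=cv2.INTER_CUBIC))
c=arm.camera("top")["color"];cv2.imwrite("pics/t12.png",c);cv2.imwrite("pics/t12z.png",cv2.resize(c[175:265,210:325],None,fx=6.5,fy=6.5,interpolation=cv2.INTER_CUBIC))
E
```

```text
time: 34.0
position: [0.5641, 0.1682, 0.177]
tool_rot: [0.001, 0.572, 0.821, 0.001]
ft_force: [0.2, -0.2, -0.2]
finger_gap: 0.051
time: 34.9
position: [0.518, -0.0836, 0.1753]
tool_rot: [0.0, 0.572, 0.82, 0.0]
ft_force: [-0.3, -0.0, 0.4]
finger_gap: 0.0509
[-0.27078518 -0.04877272  0.38110642]
```

View pics/s12z.png

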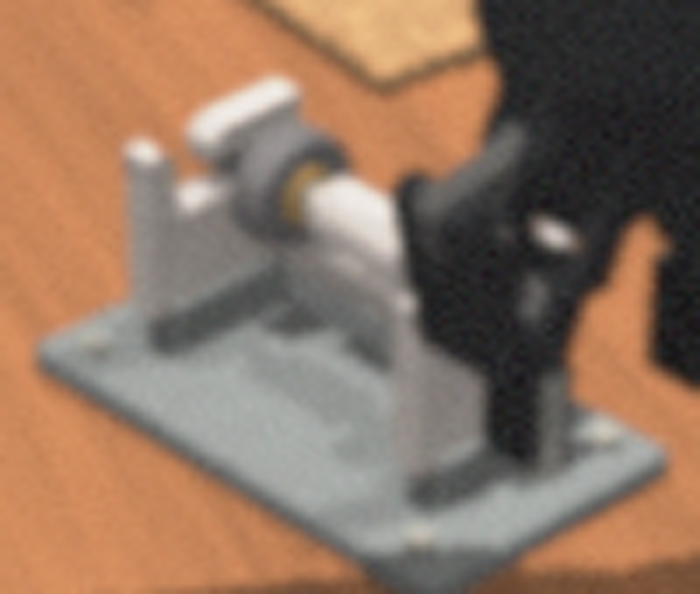

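View pics/t12z.png

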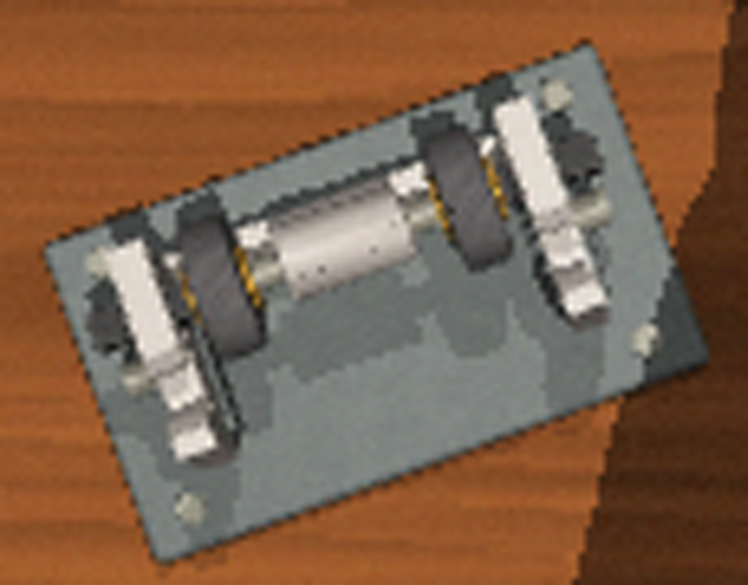

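View pics/t12.png

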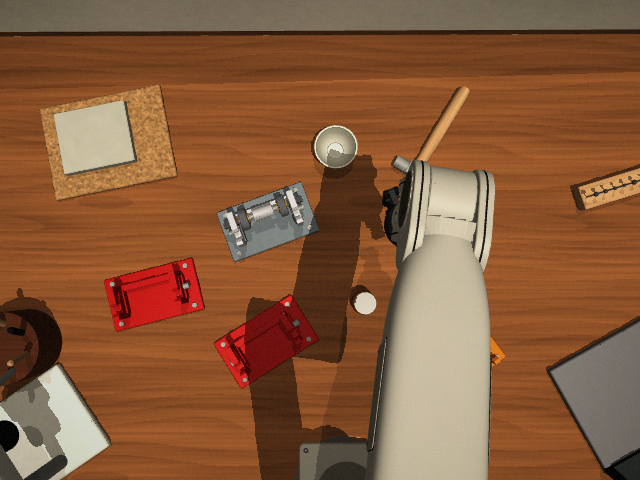

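The top view shows both blocks under the lips and the shaft parallel to the stand. The dish (335,146), jar (365,303) and hammer haven't moved. I'll clear the arm for one unobstructed side view to check that it lies level.

```bash
python3 -m crank '[[[-0.02,-0.02,0],[0,0,0]],[[-0.05,-0.05,0],[0,0,0]],[[-0.07,-0.08,0],[0,0,0]],[[-0.09,-0.11,0],[0,0,0]],[[-0.1,-0.13,0],[0,0,0]],[[-0.1,-0.13,0],[0,0,0]],[[-0.1,-0.13,0],[0,0,0]]]'
python3 - <<'E'
from cell import arm
from h import *
import cv2
c=arm.camera("side")["color"];cv2.imwrite("pics/s13z.png",cv2.resize(c[175:265,290:390],None,fx=7,fy=6.6,interpolation=cv2.INTER_CUBIC))
q=[.5505,.1632,.3535]
for H in(.070,.072):
  P=place(q,[[.014,y/1e3,H+.003+dz] for y,dz in((82,0),(-82,0),(20,.012),(-20,.012))])
  print(((proj("side",P)+[1.09,-.14]-[290,175]+.5)*[7,6.6]-.5).round(0).tolist(), ((proj("top",P)-[210,175]+.5)*6.5-.5).round(0).tolist())
E
```

```text
time: 35.7
position: [0.4311, -0.2215, 0.1747]
tool_rot: [0.0, 0.571, 0.821, 0.0]
ft_force: [0.4, 0.3, -0.2]
finger_gap: 0.0518
[[210.0, 140.0], [564.0, 335.0], [338.0, 181.0], [425.0, 229.0]] [[94.0, 333.0], [598.0, 147.0], [281.0, 259.0], [405.0, 213.0]]
[[210.0, 135.0], [565.0, 330.0], [338.0, 176.0], [425.0, 224.0]] [[93.0, 333.0], [598.0, 146.0], [280.0, 258.0], [405.0, 212.0]]
```

View pics/s13z.png

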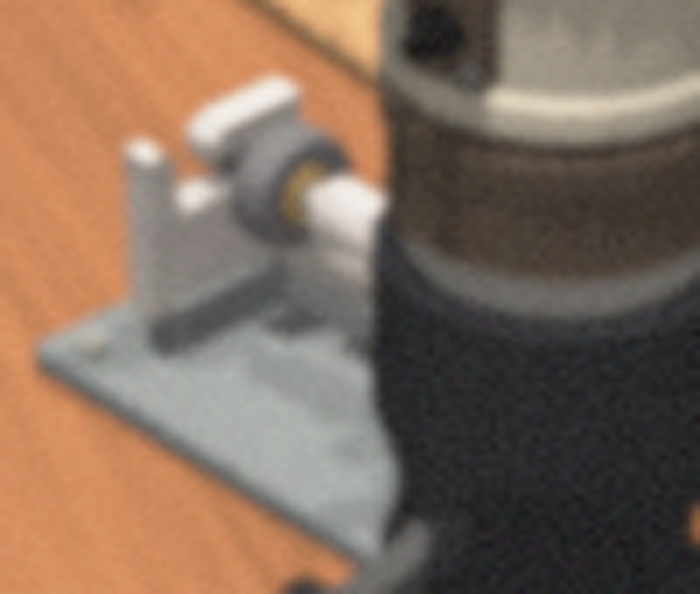

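```bash
python3 -m crank '[[[0,-0.02,0],[0,0,0]],[[0,-0.05,0],[0,0,0]],[[0,-0.09,0],[0,0,0]],[[0,-0.13,0],[0,0,0]],[[0,-0.17,0],[0,0,0]],[[0,-0.2,0],[0,0,0]],[[0,-0.22,0],[0,0,0]],[[0,-0.22,0],[0,0,0]]]'
python3 - <<'E'
from cell import arm
import cv2
c=arm.camera("side")["color"];cv2.imwrite("pics/s14z.png",cv2.resize(c[175:265,290:390],None,fx=7,fy=6.6,interpolation=cv2.INTER_CUBIC))
E
```

```text
time: 36.55
position: [0.2237, -0.2984, 0.1747]
tool_rot: [0.0, 0.572, 0.82, -0.0]
ft_force: [1.3, 1.2, 0.4]
finger_gap: 0.0514
```

View pics/s14z.png

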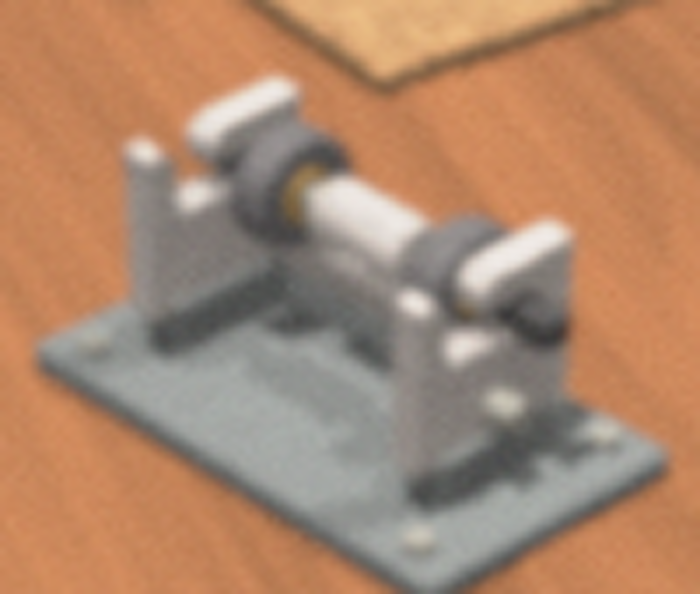

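The collar's top edge, about (345,180) to (425,225), matches the level home prediction of (338,178) to (425,226). The block end also lies in its pocket. Handing in.

```bash
python3 -c "
from cell import arm
s=arm.sense();print(s['joint_velocities'].round(3) if hasattr(s['joint_velocities'],'round') else s['joint_velocities']);print(arm.close_job())"
```

```text
[ 0.028  0.013  0.014 -0.005  0.005  0.006]
the job is handed in; nothing more can be done
None
```

The spindle is home in the grey stand and released. I handed the job in at about 36.6 s, and no verdict came back.

- **What I did:** I gripped the collar, lifted the spindle out of the cradle and lowered it into the slots at 3–4 mm/s. It met the ledges at TCP z ≈ 57.5 mm, which puts them roughly 70–72 mm above the bench. I slid it back about 28 mm under the lips at 2–3 mm/s, lowered it 3.1 mm into the pockets and let go once it had settled. The arm then moved clear.
- **Force:** the readings I took suggest the stand never carried more than about 8 N. I only read the force at the end of each short move, so a brief peak in between could have been missed. During the first ledge contact the force kept creeping up to about that level until I raised the command 0.4 mm.
- **Home:** before release the tool was at stand x = 13.9 mm, and a gentle push down felt solid. There was almost no sideways moment, so both blocks were seated evenly. After I let go, the force read zero.
- **Pictures:** both blocks are under the lips. The collar lies where a level, home spindle should appear, to about 1 pixel. I read one block end about 3 pixels off its predicted spot in the blurred side view, which I put down to reading error. The dish and jar look unmoved. The arm partly covered the hammer in that last full view, but what shows is in place.

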